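# Hang the parts caddies on the transport rack and lock them with linchpins

## Robot

A 6-joint arm with a two-finger parallel gripper is mounted at the origin on the work surface. World frame = base frame: x ahead of the robot, y to its left, z up, the work surface at z = 0. Lengths are in m, angles in rad, forces in N, time in s.
With the tool pointing down it reaches from about 0.375 to 0.925 m from the base axis. Payload 5.7 kg.
Tool frame: the origin (TCP) lies between the finger pads; the fingertips stand 11 mm ahead of it and the grasp point (between the pads) lies 8 mm behind it; z points along the fingers, y is the line along which they close (so a half turn about z gives the same grasp; the last joint's range is limited). The gripper opens to 88 mm and grips with 3 to 60 N. Pads are 20 mm wide; open, the fingers measure 115 mm over their backs; the gripper's body (75 mm by 178 mm) begins 61 mm behind the grasp point.
Start: joints at [-1.296, 0.359, 1.51, -0, 1.272, -0.115], TCP at [0.228, -0.555, 0.234] pointing down, gripper open.
Joint ranges: [-2.97, 2.97], [-1.01, 2.36], [0.21, 2.38], [-0.96, 4.11], [0.2, 2.71], [-2.98, 2.98]. Speed limits (rad/s): [2.39, 2.39, 3.14, 3.14, 3.14, 3.14].

## Interface

Orientations are given as a unit quaternion [w, x, y, z].
In Python, from bench import observe, camera, job_done, regions_of, mark_of gives the robot as it stands.
- The arm moves only by the tool carry_out, never from a script. Its argument "deltas" is a list that holds one entry, the list of rows, each a list of 5 numbers: the shift along the world's x, y, z scaled (see below), then the turn about the world's z scaled (see below), then the opening, from -1 (shut) to 1 (fully open), so that 0 is half open. In form: [[[x, y, z, spin, gripper], ...]]. A call has 1 to 5 rows; each row is the pose to reach, as a shift and turn from the pose commanded when the call began; what a row does not reach only later rows make up. The controller multiplies each number of a shift by 0.2 m and each number of a turn by 60 degrees. A row lasts 1/10 s, in which the tool goes at most 50 mm and 8.59 degrees, less where a joint would pass 70% of its speed; a pose out of reach is approached as far as the arm can. A call with a number of a shift or a turn outside -1 to 1 is refused whole. A call with a gripper value outside its range is refused whole. The fingers move at their own pace and stop on an object; "grip_force" is the grip in N (left out, the last holds). Time passes only in rows, so rows that repeat a pose let the fingers close. It gives the time, the measured TCP pose, the force, the opening and the grip force at its end, in the units of the state.
- observe(): the state, without advancing time (a new reading comes with each control period).
- camera(name): name is "scene" or "side" or "wrist"; returns a dict with "image" (480x640x3 uint8, blue, green, red), "z_map" (480x640 float32, m along the optical axis (not along the pixel's ray), 0 where there is no reading), "mtx" (3x3 intrinsics, pixels), "rvec" (rotation vector, rad) and "tvec" (3), from world to camera coordinates, as OpenCV has them. Camera axes: x right, y down, z forward; pixel columns grow to the right and rows downward; lengths in m; the calibration is good to about 2 mm. A picture is of the moment at which its call begins.
- job_done(): hands the job in; it is judged then, once.
Trained networks look in a picture, given as the dict that the camera call returned (one of the last four; its "shot" number tells which), for a name from the list of things; names that differ only in an ending like _2 or _b are one class to them, and where a whole thing is asked for, a point or a joint stands for the part that bears it (a point fixed in the world has none). Each returns a list of dicts, best first, with "confidence" (0 to 1); they miss things now and then, are a little off and sometimes report something else, mostly with a low value. They report only what shows in the picture. A call takes as long as a camera call.
- regions_of(picture, name): "region" (480x640 bool, what is visible of it) and "box" ([left, top, width, height] in pixels, round what is visible of it).
- mark_of(picture, name): "at" ([column, row] in pixels: a listed point, or the origin of a listed thing).
The state is a dict: "clock": time; "q": joint angles; "joint_velocities": joint speeds; "joint_torque": joint torques, N m; "tool_pos": TCP position; "tcp_rot": TCP orientation; "ft_force": force on the tool from outside, world axes, zero at the start; "wrist_torque": the same for the moment, N m; "finger_gap": opening from 0.0 (shut) to 1.0 (fully open); "gripper_force": force on a finger pad.
Only numpy, scipy, OpenCV 4.12 (cv2) and the standard library are available. Lean on these libraries where they do the work, as an engineer would, in place of code of your own. Each camera call takes 0.05 s, during which the arm holds its last target. There are 200 camera calls.

## Task

The class is packing up: hang every grey parts caddy by its grip bar on an arm of the transport rack, one to an arm, without tipping its parts out. Then lock each loaded arm: take a linchpin from the wooden block, push it fully home through the hole near the arm's free end, outside the caddy, and swing its sprung ring down over the end of the arm until it snaps shut, leaving the drill, the pen box and the wrench where they are.

Things in the scene. Friction and masses are not known exactly. Their poses are not given: they have to be found in the camera images.
- caddy1_grip (a point): Centre of the grip bar of parts caddy 1: a flat grey bar 96 mm long along the caddy's y, 14 mm thick in x, 26 mm tall, 118 mm above the caddy's underside, carried by an upright cheek at each end. The opening under the bar is 84 mm wide (y) and 55 mm high down to the rim of the box.
- caddy1: Caddy 1, a grey open plastic box 76 (x) x 96 (y) x 50 mm high with parts in it, overall height 131 mm, 0.2 to 0.4 kg; origin at the centre of its underside, axes as caddy1_grip. It stands on the bench at the start. The caddies are alike but for their parts; one may be absent.
- caddy2_grip (a point): Centre of the grip bar of parts caddy 2: a flat grey bar 96 mm long along the caddy's y, 14 mm thick in x, 26 mm tall, 118 mm above the caddy's underside, carried by an upright cheek at each end. The opening under the bar is 84 mm wide (y) and 55 mm high down to the rim of the box.
- caddy2: Caddy 2, a grey open plastic box 76 (x) x 96 (y) x 50 mm high with parts in it, overall height 131 mm, 0.2 to 0.4 kg; origin at the centre of its underside, axes as caddy2_grip. It stands on the bench at the start. The caddies are alike but for their parts; one may be absent.
- caddy3_grip (a point): Centre of the grip bar of parts caddy 3: a flat grey bar 96 mm long along the caddy's y, 14 mm thick in x, 26 mm tall, 118 mm above the caddy's underside, carried by an upright cheek at each end. The opening under the bar is 84 mm wide (y) and 55 mm high down to the rim of the box.
- caddy3: Caddy 3, a grey open plastic box 76 (x) x 96 (y) x 50 mm high with parts in it, overall height 131 mm, 0.2 to 0.4 kg; origin at the centre of its underside, axes as caddy3_grip. It stands on the bench at the start. The caddies are alike but for their parts; one may be absent.
- rack: Transport rack, a fixed grey steel frame, origin on the bench under the middle of its crossbar, z up. Crossbar 30 x 450 x 30 mm along y, top 170 mm above the bench, on a 30 mm post at y = +-210. Three bare steel square arms, 26 x 26 mm, tops also at 170, run level from the crossbar 100 mm along the rack's -x, roughly towards the robot, at y = 130, 0 and -130.
- arm1_hole (a point): Centre of the upper mouth of the vertical linchpin hole, 14 mm wide, right through arm 1 of the rack; axes as the rack's (-x along the arm to its free end). The free end is 19 mm outward (-x), the near face of the crossbar 81 mm inward (+x). A caddy hangs with its bar across the arm, best about 46 mm inward of the hole.
- arm2_hole (a point): Centre of the upper mouth of the vertical linchpin hole, 14 mm wide, right through arm 2 of the rack; axes as the rack's (-x along the arm to its free end). The free end is 19 mm outward (-x), the near face of the crossbar 81 mm inward (+x). A caddy hangs with its bar across the arm, best about 46 mm inward of the hole.
- arm3_hole (a point): Centre of the upper mouth of the vertical linchpin hole, 14 mm wide, right through arm 3 of the rack; axes as the rack's (-x along the arm to its free end). The free end is 19 mm outward (-x), the near face of the crossbar 81 mm inward (+x). A caddy hangs with its bar across the arm, best about 46 mm inward of the hole.
- pin_block: Wooden pin block, fixed, 70 x 210 x 50 mm high; origin under its middle; its length lies along its y. Three 14 mm holes 70 mm apart in which the linchpins stand at the start, shoulders on its top.
- pin1_head (a point): Centre of the head of steel linchpin 1, 0.17 kg. Head: upright block 20 (x) x 22 (y) x 36 mm tall; its underside, the shoulder, is 18 mm below this point. Below it a round shaft 12 mm across, 45 mm long with a round tip. z points up along the shaft; the open ring stands out to the pin's -x. There are always three; those not needed may stay.
- ring1 (a joint): Angle of linchpin 1's wire ring about a hinge along the pin's y, 10 mm below the head's centre. Ring 59 mm across, 5 mm wire, far rim 52 mm from the hinge. 0: open, out to the pin's -x, 10 degrees above level. 1.57: shut, 10 degrees from the shaft, round the arm. A spring returns it open below 0.4 and snaps it shut above 0.75 (about 2 N at the rim). It clears the arm's end if the pin's -x points along the arm's -x.
- pin2_head (a point): Centre of the head of steel linchpin 2, 0.17 kg. Head: upright block 20 (x) x 22 (y) x 36 mm tall; its underside, the shoulder, is 18 mm below this point. Below it a round shaft 12 mm across, 45 mm long with a round tip. z points up along the shaft; the open ring stands out to the pin's -x. There are always three; those not needed may stay.
- ring2 (a joint): Angle of linchpin 2's wire ring about a hinge along the pin's y, 10 mm below the head's centre. Ring 59 mm across, 5 mm wire, far rim 52 mm from the hinge. 0: open, out to the pin's -x, 10 degrees above level. 1.57: shut, 10 degrees from the shaft, round the arm. A spring returns it open below 0.4 and snaps it shut above 0.75 (about 2 N at the rim). It clears the arm's end if the pin's -x points along the arm's -x.
- pin3_head (a point): Centre of the head of steel linchpin 3, 0.17 kg. Head: upright block 20 (x) x 22 (y) x 36 mm tall; its underside, the shoulder, is 18 mm below this point. Below it a round shaft 12 mm across, 45 mm long with a round tip. z points up along the shaft; the open ring stands out to the pin's -x. There are always three; those not needed may stay.
- ring3 (a joint): Angle of linchpin 3's wire ring about a hinge along the pin's y, 10 mm below the head's centre. Ring 59 mm across, 5 mm wire, far rim 52 mm from the hinge. 0: open, out to the pin's -x, 10 degrees above level. 1.57: shut, 10 degrees from the shaft, round the arm. A spring returns it open below 0.4 and snaps it shut above 0.75 (about 2 N at the rim). It clears the arm's end if the pin's -x points along the arm's -x.
- drill: Cordless drill lying on its side, about 200 x 230 mm, 58 mm high; origin on the bench under the foot of its battery, the body 170 mm along its -x. Bystander.
- pen_box: Open cardboard box of pens, 70 x 50 x 100 mm, pens to 140 mm; origin under its middle. Bystander.
- wrench: Steel wrench, 200 mm long, lying flat on the bench along its x. Bystander.

How it is judged:
By the outcome, as a careful person would: the job done as asked, in the order asked, and still so for the second after the job is handed in, with the robot touching nothing.
Of caddy1, caddy2, caddy3 only 2 to 3 are there at a start; the rules pass over those that are not, and their reading is None.
At some moment in a run one of caddy1, caddy2, caddy3 may be knocked a few centimetres aside while the robot is not near it.
It also fails if it takes over 210 s, if anything falls off the work surface, if the arm or the gripper's body presses on something with over 40 N, if the wrist force passes 120 N, or if a joint passes its speed limit or range.

## Working session

There is one attempt and no reset: what is moved stays moved. The work goes in short steps, Python scripts to look and compute and a tool call to move; the robot and the scene stay as the last step left them, time stands still between calls to the robot, and variables do not carry over. Pictures are saved under pics/ and viewed, at most 14 in all, crops included, and the job is handed in when it is done.

Besides the shell and the picture viewer there is one more tool, called after "Request:" as name([rows], argument=value, ...), one row to a line, values as JSON. carry_out: Moves the arm, as the interface text tells. Its arguments: {"type":"object","properties":{"deltas":{"type":"array","items":{"type":"array","items":{"type":"array","items":{"type":"number","minimum":-1,"maximum":1}}}},"grip_force":{"type":"number"}},"required":["deltas"]}

```bash
mkdir -p pics; ls; cat > h.py <<'E'
import numpy as np, cv2
from bench import observe, camera, job_done, regions_of, mark_of
def cam(n):
    p=camera(n); p['R']=cv2.Rodrigues(np.array(p['rvec'],float))[0]; return p
def unproj(p,uv,z=None,plane=None):
    K=np.array(p['mtx']);t=np.array(p['tvec']).ravel();R=p['R']
    r=np.linalg.inv(K)@np.array([uv[0],uv[1],1.]); C=-R.T@t; d=R.T@r
    if plane is not None: return C+d*(plane-C[2])/d[2]
    return C+d*z
def cloud(p,mask=None):
    K=np.array(p['mtx']);t=np.array(p['tvec']).ravel();Z=p['z_map'];m=Z>0
    if mask is not None:m=m&mask
    v,u=np.nonzero(m);z=Z[m]
    P=np.stack([(u-K[0,2])/K[0,0]*z,(v-K[1,2])/K[1,1]*z,z],1)
    return (P-t)@p['R']
def proj(p,X):
    return cv2.projectPoints(np.array(X,float).reshape(-1,3),np.array(p['rvec'],float),np.array(p['tvec'],float),np.array(p['mtx'],float),None)[0].reshape(-1,2)
E
python3 - <<'E'
from h import *
for n in ['scene','side']:
    p=cam(n); cv2.imwrite(f'pics/{n}0.png',p['image'])
    print(n,'C',(-p['R'].T@np.array(p['tvec']).ravel()).round(3))
    for k in ['caddy1_grip','pin1_head','arm1_hole','arm2_hole','rack','pin_block','drill','pen_box','wrench']:
        for m in mark_of(p,k)[:4]:
            u,v=m['at'];z=p['z_map'][int(v),int(u)] if 0<=int(v)<480 and 0<=int(u)<640 else 0
            pl={'caddy1_grip':.118,'pin1_head':.068,'arm1_hole':.17,'arm2_hole':.17}.get(k,0)
            print(k,round(m['confidence'],2),np.round(m['at']),unproj(p,(u,v),plane=pl).round(3),unproj(p,(u,v),z=z).round(3))
E
```

```text
pics
scene C [0.925 0.527 1.15 ]
caddy1_grip 0.94 [442. 346.] [0.486 0.397 0.118] [0.49  0.399 0.129]
pin1_head 0.67 [402. 291.] [0.452 0.238 0.068] [0.459 0.243 0.084]
arm1_hole 0.97 [289. 204.] [ 0.574 -0.055  0.17 ] [ 0.57  -0.062  0.159]
arm2_hole 0.77 [279. 161.] [ 0.525 -0.178  0.17 ] [ 0.52  -0.185  0.16 ]
arm2_hole 0.66 [379. 275.] [0.514 0.209 0.17 ] [0.477 0.18  0.082]
pin_block 0.75 [372. 283.] [0.472 0.16  0.   ] [0.49  0.174 0.046]
pin_block 0.73 [254. 318.] [0.766 0.077 0.   ] [0.774 0.1   0.057]
drill 0.73 [253. 317.] [0.765 0.074 0.   ] [0.772 0.096 0.056]
drill 0.24 [272. 125.] [ 0.398 -0.43   0.   ] [ 0.477 -0.288  0.171]
pen_box 0.88 [339. 414.] [0.724 0.373 0.   ] [0.729 0.376 0.025]
pen_box 0.59 [373. 285.] [ 0.472  0.167 -0.   ] [0.491 0.182 0.048]
wrench 0.68 [355. 218.] [ 0.39  -0.018  0.   ] [ 0.389 -0.018 -0.001]
side C [0.035 0.611 0.855]
caddy1_grip 0.65 [193. 394.] [0.488 0.408 0.118] [0.481 0.411 0.13 ]
pin1_head 0.66 [289. 361.] [0.456 0.237 0.068] [0.447 0.245 0.085]
arm1_hole 0.82 [355. 209.] [ 0.577 -0.06   0.17 ] [ 0.582 -0.066  0.163]
arm2_hole 0.7
[... 154 characters left out ...]
84 0.207 0.   ] [0.588 0.267 0.127]
rack 0.35 [468. 177.] [ 0.592 -0.552  0.   ] [ 0.48  -0.318  0.172]
pin_block 0.9 [311. 359.] [0.466 0.172 0.   ] [0.433 0.206 0.065]
pin_block 0.21 [143. 339.] [0.729 0.372 0.   ] [0.696 0.383 0.04 ]
drill 0.98 [243. 257.] [0.771 0.087 0.   ] [0.765 0.091 0.008]
drill 0.56 [414. 193.] [ 0.648 -0.388 -0.   ] [ 0.526 -0.188  0.171]
drill 0.52 [257. 264.] [0.733 0.077 0.   ] [0.633 0.153 0.123]
pen_box 0.68 [144. 336.] [0.735 0.367 0.   ] [0.695 0.381 0.048]
wrench 0.86 [399. 326.] [ 0.399 -0.011  0.   ] [ 0.395 -0.005  0.009]
wrench 0.58 [384. 226.] [ 0.618 -0.228  0.   ] [ 0.604 -0.208  0.021]
wrench 0.44 [312. 353.] [0.474 0.161 0.   ] [0.448 0.188 0.05 ]
```

View pics/scene0.png

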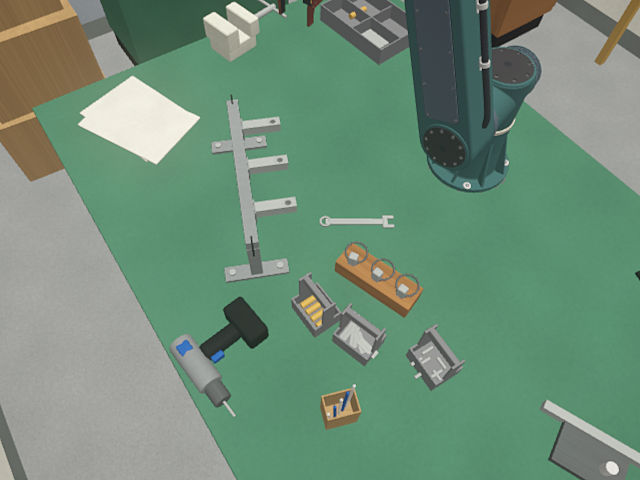

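View pics/side0.png

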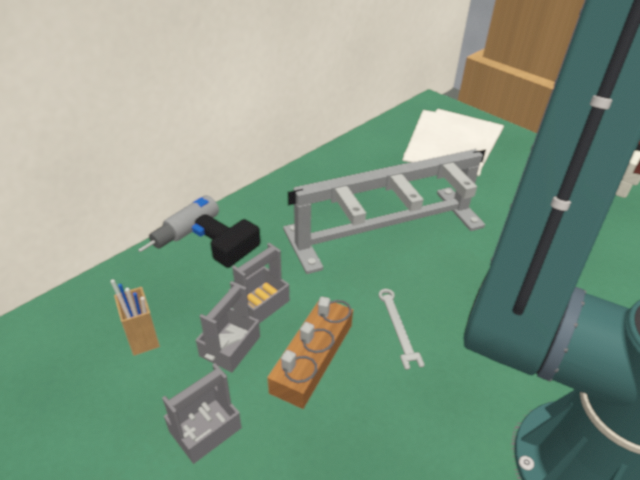

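The scene shows three caddies at about (315,305), (358,335) and (435,357). The pins stand in the wooden block at (352,256), (381,270) and (404,288), and the rack arms end near (295,204), (285,161) and (278,122). Next I'll fit poses from the point clouds.

```bash
cat > fit.py <<'E'
from h import *
def rects(P,zlo,zhi,box,minn=30,cell=.002):
    m=(P[:,2]>zlo)&(P[:,2]<zhi)&(P[:,0]>box[0])&(P[:,0]<box[1])&(P[:,1]>box[2])&(P[:,1]<box[3]);Q=P[m]
    if len(Q)<5:return []
    I=np.zeros((int((box[1]-box[0])/cell)+2,int((box[3]-box[2])/cell)+2),np.uint8)
    ij=((Q[:,:2]-[box[0],box[2]])/cell).astype(int);I[ij[:,0],ij[:,1]]=1
    I=cv2.dilate(I,np.ones((5,5)));n,L=cv2.connectedComponents(I);lab=L[ij[:,0],ij[:,1]];out=[]
    for k in range(1,n):
        q=Q[lab==k]
        if len(q)<minn:continue
        r=cv2.minAreaRect(q[:,:2].astype(np.float32));(w,h)=r[1];a=r[2] if w>=h else r[2]+90
        out.append((np.array(r[0]).round(4),round(max(w,h),4),round(min(w,h),4),round((a+90)%180-90,1),np.median(q[:,2]).round(4),len(q)))
    return out
E
python3 - <<'E'
from fit import *
for n in ['scene','side']:
    p=cam(n);P=cloud(p);print(n)
    print('bars');[print(*r) for r in rects(P,.121,.145,(.35,.85,.15,.55))]
    print('heads');[print(*r) for r in rects(P,.072,.1,(.35,.62,.05,.35),8)]
    print('block');[print(*r) for r in rects(P,.044,.055,(.35,.62,.05,.3),50)]
    print('rack');[print(*r) for r in rects(P,.162,.18,(.35,.8,-.5,.12),50)]
    for k in ['arm1_hole','pin1_head']:
        [print(k,round(m['confidence'],2),np.round(m['at'],1),unproj(p,m['at'],plane=.17 if k[0]=='a' else .068).round(4)) for m in mark_of(p,k)]
    for k in ['caddy1','ring1','arm2_hole','arm3_hole','caddy2_grip','caddy3_grip','pin2_head','pin3_head']:
        [print(k,round(m['confidence'],2),np.round(m['at'],1)) for m in mark_of(p,k)]
E
```

```text
scene
bars
[0.4858 0.4017] 0.0967 0.0348 86.5 0.1292 413
[0.5935 0.2637] 0.0963 0.034 -73.6 0.1291 373
[0.6309 0.1759] 0.051 0.0318 78.4 0.1291 178
[0.721  0.3695] 0.0248 0.0067 12.7 0.1343 31
heads
[0.4542 0.2396] 0.0218 0.0197 -69.5 0.0835 93
[0.4757 0.1733] 0.022 0.0213 13.4 0.0835 89
[0.4984 0.1074] 0.0219 0.0211 -54.9 0.0836 85
[0.5812 0.3097] 0.0314 0.006 4.9 0.0843 31
[0.6121 0.2252] 0.0157 0.0009 14.5 0.0857 18
block
[0.4639 0.1686] 0.211 0.0739 -71.2 0.0491 1723
[0.6006 0.1335] 0.0634 0.0064 -86.0 0.0486 57
rack
[ 0.5648 -0.1957] 0.4804 0.1298 66.0 0.1688 3036
arm1_hole 0.8 [286.7 204.9] [ 0.5803 -0.0559  0.17  ]
pin1_head 0.58 [403.  288.4] [0.4458 0.2346 0.068 ]
caddy1 0.93 [355.8 339.8]
caddy1 0.88 [428.7 367.9]
caddy1 0.85 [313.8 316. ]Traceback (most recent call last):
  File "<stdin>", line 11, in <module>
ValueError: it knows: arm1_hole, arm2_hole, arm3_hole, caddy, caddy1_grip, caddy2_grip, caddy3_grip, drill, pen_box, pin1_head, pin2_head, pin3_head, pin_block, rack, wrench
```

```bash
python3 - <<'E'
from fit import *
S={}
for n in ['scene','side']:
    p=cam(n);P=cloud(p);S[n]=P;print(n)
    print('bars');[print(*r) for r in rects(P,.1265,.136,(.35,.85,.08,.55),8,.003)]
    if n=='side':
        print('heads');[print(*r) for r in rects(P,.076,.1,(.35,.62,.05,.35),8)]
        print('block');[print(*r) for r in rects(P,.044,.055,(.35,.62,.05,.3),50)]
    for k in ['arm1_hole','arm2_hole','arm3_hole','caddy1_grip','caddy2_grip','caddy3_grip','pin1_head','pin2_head','pin3_head']:
        [print(k,round(m['confidence'],2),unproj(p,m['at'],plane=.17 if k[0]=='a' else .068 if k[0]=='p' else .118).round(4)) for m in mark_of(p,k)]
    # rack top picture
    m=(P[:,2]>.165)&(P[:,2]<.176)&(P[:,0]>.35)&(P[:,0]<.8)&(P[:,1]>-.5)&(P[:,1]<.12);Q=P[m]
    I=np.zeros((400,600),np.uint8);I[((Q[:,0]-.4)*1000).astype(int).clip(0,399),((Q[:,1]+.5)*1000).astype(int).clip(0,599)]=255
    cv2.imwrite(f'pics/rk_{n}.png',cv2.dilate(I,np.ones((3,3))))
    # bars map
    m=(P[:,2]>.095)&(P[:,2]<.14)&(P[:,0]>.4)&(P[:,0]<.75)&(P[:,1]>.1)&(P[:,1]<.5);Q=P[m]
    J=np.zeros((350,400,3),np.uint8)
    c=np.where((Q[:,2]>.126)[:,None],(255,255,255),(0,80,255));J[((Q[:,0]-.4)*1000).astype(int).clip(0,349),((Q[:,1]-.1)*1000).astype(int).clip(0,399)]=c
    S[n+'J']=J;S[n+'I']=I
cv2.imwrite('pics/map1.png',np.hstack([S['sceneJ'],S['sideJ']]))
cv2.imwrite('pics/map2.png',np.hstack([S['sceneI'][:,:400],S['sideI'][:,:400]]))
E
```

```text
scene
bars
[0.4851 0.4017] 0.096 0.0334 87.6 0.1298 347
[0.5939 0.2638] 0.0958 0.0328 -73.7 0.1296 315
[0.6356 0.1509] 0.0954 0.0321 -89.0 0.1298 291
[0.7297 0.3717] 0.081 0.0067 12.2 0.1332 48
arm1_hole 0.78 [ 0.5737 -0.0579  0.17  ]
arm2_hole 0.7 [ 0.5181 -0.1728  0.17  ]
arm2_hole 0.25 [0.6404 0.3006 0.17  ]
arm3_hole 0.77 [ 0.4788 -0.2984  0.17  ]
arm3_hole 0.54 [ 0.521  -0.1835  0.17  ]
caddy1_grip 0.67 [0.4812 0.3991 0.118 ]
caddy2_grip 0.64 [0.5907 0.2587 0.118 ]
caddy3_grip 0.63 [0.6358 0.1519 0.118 ]
pin2_head 0.63 [0.4757 0.1713 0.068 ]
pin2_head 0.47 [0.4963 0.1889 0.068 ]
pin3_head 0.58 [0.4897 0.1031 0.068 ]
side
bars
[0.4882 0.4023] 0.0964 0.0338 86.8 0.1312 659
[0.5957 0.2636] 0.0972 0.0364 -74.0 0.1312 454
[0.6386 0.1509] 0.0972 0.034 -87.5 0.1311 364
[0.7318 0.3718] 0.0811 0.0073 11.3 0.1309 86
heads
[0.4554 0.2397] 0.0226 0.02 -77.0 0.0855 153
[0.4769 0.1728] 0.0223 0.0197 -73.7 0.0857 136
[0.5002 0.1071] 0.0235 0.0208 -58.2 0.0854 119
[0.5817 0.3086] 0.0338 0.0067 25.0 0.0883 132
[0.6039 0.2215] 0.026 0.0088 26.6 0.0865 96
block
[0.4672 0.169 ] 0.2118 0.0721 -71.4 0.0508 2527
[0.5792 0.2593] 0.097 0.0498 -68.1 0.0502 238
[0.6082 0.1502] 0.0969 0.0195 -89.6 0.0493 204
arm1_hole 0.67 [ 0.5696 -0.0647  0.17  ]
arm1_hole 0.22 [0.5548 0.2867 0.17  ]
arm2_hole 0.87 [ 0.5261 -0.1912  0.17  ]
arm2_hole 0.47 [0.5988 0.41   0.17  ]
arm3_hole 0.67 [ 0.4693 -0.3137  0.17  ]
caddy1_grip 0.85 [0.4893 0.4049 0.118 ]
caddy1_grip 0.33 [0.4139 0.2245 0.118 ]
caddy2_grip 0.95 [0.5978 0.2627 0.118 ]
caddy3_grip 0.7 [0.4694 0.1409 0.118 ]
caddy3_grip 0.61 [0.6411 0.1507 0.118 ]
pin1_head 0.74 [0.4582 0.2343 0.068 ]
pin1_head 0.64 [0.6782 0.3882 0.068 ]
pin2_head 0.95 [0.4736 0.1782 0.068 ]
pin2_head 0.68 [0.4572 0.4141 0.068 ]
pin3_head 0.56 [0.5071 0.1055 0.068 ]
pin3_head 0.36 [ 0.5355 -0.4497  0.068 ]
```

View pics/map1.png

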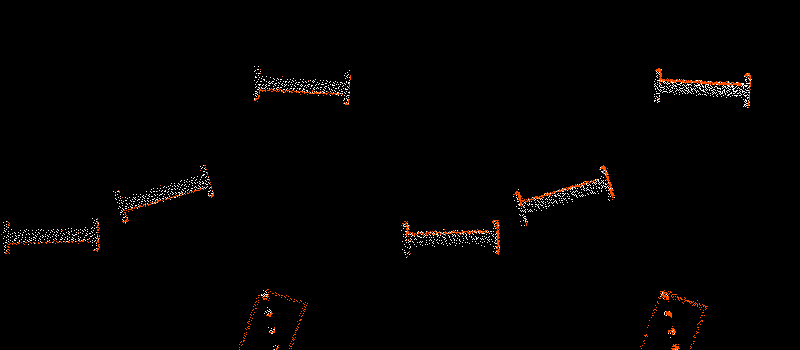

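View pics/map2.png

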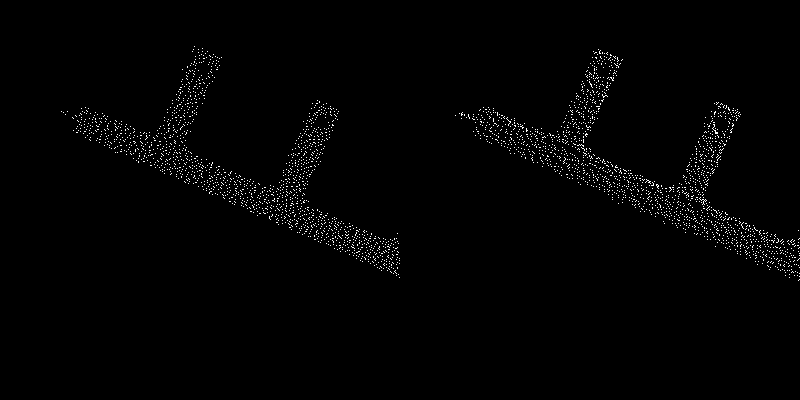

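```bash
cat > rack.py <<'E'
from fit import *
from scipy.optimize import minimize
def sd(q,b):  # signed dist to rect b=(x0,x1,y0,y1)
    d=np.maximum(np.maximum(b[0]-q[:,0],q[:,0]-b[1]),np.maximum(b[2]-q[:,1],q[:,1]-b[3]));return d
B=[(-.015,.015,-.225,.225)]+[(-.115,0,y-.013,y+.013) for y in (.13,0,-.13)]
def fitrack(P,g=(.585,-.19,-.42)):
    Q=P[(P[:,2]>.163)&(P[:,2]<.178)&(P[:,0]>.35)&(P[:,0]<.8)&(P[:,1]>-.5)&(P[:,1]<.12),:2]
    # model samples
    M=np.vstack([np.stack(np.meshgrid(np.arange(b[0]+.001,b[1],.002),np.arange(b[2]+.001,b[3],.002)),-1).reshape(-1,2) for b in B])
    from scipy.spatial import cKDTree
    T=cKDTree(Q)
    def cost(v):
        c,s=np.cos(v[2]),np.sin(v[2]);q=(Q-v[:2])@np.array([[c,-s],[s,c]])
        d=np.min([sd(q,b) for b in B],0)
        m=M@np.array([[c,s],[-s,c]])+v[:2]; dm,_=T.query(m,distance_upper_bound=.008);dm=np.where(np.isinf(dm),.008,dm)
        return np.clip(d,0,.008).mean()*1e3+np.clip(dm-.002,0,None).mean()*1e3
    best=None
    for a in (-.5,-.42,-.35):
        r=minimize(cost,[g[0],g[1],a],method='Nelder-Mead',options=dict(initial_simplex=[[g[0],g[1],a],[g[0]+.03,g[1],a],[g[0],g[1]+.03,a],[g[0],g[1],a+.1]],xatol=1e-5,fatol=1e-5,maxiter=400))
        if best is None or r.fun<best.fun:best=r
    return best
E
python3 - <<'E'
from rack import *
for n in ['scene','side']:
    P=cloud(cam(n)); r=fitrack(P); v=r.x; c,s=np.cos(v[2]),np.sin(v[2])
    print(n,v.round(4),np.degrees(v[2]).round(2),r.fun.round(3))
    for y in (.13,0,-.13):
        f=lambda X:(v[:2]+np.array([[c,-s],[s,c]])@X).round(4)
        print('hole',f([-.096,y]),'hang',f([-.05,y]))
    for h in [(.4548,.2396),(.4763,.173),(.4993,.1072)]:
        Q=P[(P[:,2]>.06)&(P[:,2]<.076)]; d=Q[:,:2]-h; rr=np.hypot(*d.T); q=d[(rr>.025)&(rr<.062)]
        print('ring dir',np.degrees(np.arctan2(*q.mean(0)[::-1])).round(1),len(q),rr[(rr<.062)].max().round(3))
o=observe();print({k:np.round(o[k],3) for k in ['clock','q','tool_pos','tcp_rot','ft_force','finger_gap']})
E
```

```text
scene [ 0.609  -0.2183 -0.4183] -23.96 0.161
hole [ 0.5741 -0.0605] hang [ 0.6161 -0.0792]
hole [ 0.5213 -0.1793] hang [ 0.5633 -0.1979]
hole [ 0.4685 -0.2981] hang [ 0.5105 -0.3167]
ring dir -135.3 139 0.062
ring dir -163.1 146 0.062
ring dir -164.2 106 0.061
side [ 0.6104 -0.2173 -0.4183] -23.96 0.294
hole [ 0.5755 -0.0595] hang [ 0.6176 -0.0782]
hole [ 0.5227 -0.1783] hang [ 0.5648 -0.197 ]
hole [ 0.4699 -0.2971] hang [ 0.5119 -0.3158]
ring dir -126.6 279 0.062
ring dir -156.1 281 0.062
ring dir -169.7 185 0.062
{'clock': np.float64(2.3), 'q': array([-1.296,  0.359,  1.51 , -0.   ,  1.273, -0.115]), 'tool_pos': array([ 0.228, -0.555,  0.234]), 'tcp_rot': array([-0.   ,  0.981,  0.194, -0.   ]), 'ft_force': array([0.091, 0.329, 0.124]), 'finger_gap': np.float64(1.0)}
```

Request:
carry_out([
  [[0.51,0.88,0.06,0.289,1],[0.51,0.88,0.06,0.289,1],[0.51,0.88,0.06,0.289,1],[0.51,0.88,0.06,0.289,1],[0.51,0.88,0.06,0.289,1]],
], grip_force=30)

```text
clock: 2.8
tool_pos: [0.3317, -0.3741, 0.2459]
tcp_rot: [-0.001, 0.94, 0.341, 0.001]
ft_force: [0.0, -0.8, -0.3]
finger_gap: 1.003
gripper_force: 0.0
```

Request:
carry_out([
  [[0.51,0.88,0.06,0.289,1],[0.51,0.88,0.06,0.289,1],[0.51,0.88,0.06,0.289,1],[0.51,0.88,0.06,0.289,1],[0.51,0.88,0.06,0.289,1]],
])

```text
clock: 3.3
tool_pos: [0.4341, -0.1993, 0.2581]
tcp_rot: [-0.0, 0.878, 0.479, 0.001]
ft_force: [0.2, -0.2, -1.0]
finger_gap: 1.002
gripper_force: 0.0
```

Request:
carry_out([
  [[0.51,0.88,0.06,0.289,1],[0.51,0.88,0.06,0.289,1],[0.51,0.88,0.06,0.289,1],[0.51,0.88,0.06,0.289,1],[0.51,0.88,0.06,0.289,1]],
])

```text
clock: 3.8
tool_pos: [0.5369, -0.024, 0.27]
tcp_rot: [0.0, 0.796, 0.606, 0.001]
ft_force: [-0.4, -0.1, -0.5]
finger_gap: 1.001
gripper_force: 0.0
```

Request:
carry_out([
  [[0.51,0.88,0.06,0.289,1],[0.51,0.88,0.06,0.289,1],[0.51,0.88,0.06,0.289,1],[0.51,0.88,0.06,0.289,1],[0.51,0.88,0.06,0.289,1]],
])

```text
clock: 4.3
tool_pos: [0.639, 0.1517, 0.2813]
tcp_rot: [0.0, 0.696, 0.718, 0.001]
ft_force: [0.3, 1.0, -0.4]
finger_gap: 1.0
gripper_force: 0.0
```

```bash
cat >> fit.py <<'E'
def tool():
    o=observe();q=o['tcp_rot'];return np.array(o['tool_pos']),(np.degrees(2*np.arctan2(q[2],q[1]))-90+90)%180-90
E
python3 - <<'E'
from fit import *
print(tool())
p=cam('wrist');P=cloud(p);cv2.imwrite('pics/w1.png',p['image'])
[print(*r) for r in rects(P,.123,.14,(.35,.85,.08,.55),20,.003)]
P=cloud(cam('side'));[print(*r) for r in rects(P,.1265,.136,(.35,.85,.08,.55),20,.003)]
E
```

```text
(array([0.63898073, 0.15168602, 0.28131556]), np.float64(1.8553130052591769))
[0.5949 0.2623] 0.0965 0.0339 -73.8 0.1306 2532
[0.6375 0.1492] 0.0955 0.0336 -88.5 0.1307 1929
[0.4886 0.4024] 0.0962 0.0342 87.6 0.1312 656
[0.5957 0.2635] 0.0973 0.034 -73.4 0.1312 447
[0.6394 0.1505] 0.0978 0.0339 -88.0 0.1314 372
[0.7308 0.371 ] 0.0771 0.0077 12.1 0.1308 77
```

View pics/w1.png

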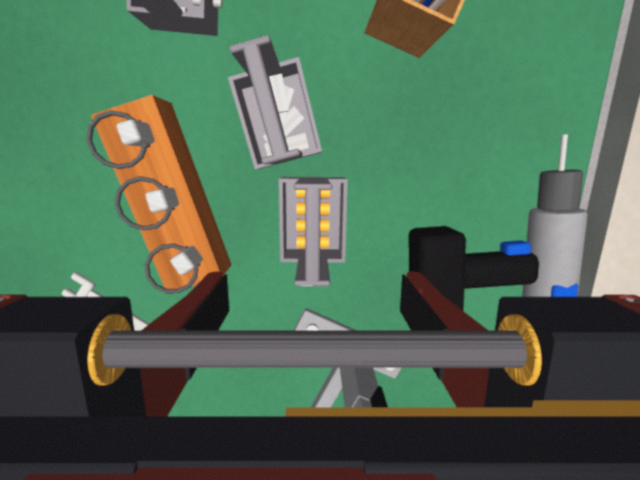

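The wrist view shows caddy C centred near (312,230), with the grip bar running vertically between the fingers' columns. I'll descend and grip it.

Request:
carry_out([
  [[-0.005,-0.008,-0.2,0,1],[-0.008,-0.01,-0.4,0,1],[-0.008,-0.01,-0.6,0,1],[-0.008,-0.01,-0.75,0,1],[-0.008,-0.01,-0.8,0,1]],
])

```text
clock: 4.9
tool_pos: [0.6312, 0.1438, 0.1182]
tcp_rot: [-0.002, 0.697, 0.717, -0.003]
ft_force: [0.3, 0.2, -0.0]
finger_gap: 1.004
gripper_force: 0.0
```

Request:
carry_out([
  [[0,0,0,0,-0.8],[0,0,0,0,-0.8],[0,0,0,0,-0.8],[0,0,0,0,-0.8],[0,0,0,0,-0.8]],
], grip_force=35)

```text
clock: 5.4
tool_pos: [0.6351, 0.1472, 0.1229]
tcp_rot: [0.001, 0.696, 0.718, 0.001]
ft_force: [0.3, -0.5, -0.3]
finger_gap: 0.584
gripper_force: 0.0
```

Request:
carry_out([
  [[0,0,0.03,0,-0.8],[0,0,0.06,0,-0.8],[0,0,0.09,0,-0.8],[0,0,0.12,0,-0.8],[0,0,0.15,0,-0.8]],
])

```text
clock: 5.9
tool_pos: [0.6345, 0.1471, 0.1523]
tcp_rot: [0.0, 0.697, 0.718, 0.0]
ft_force: [-0.1, 0.2, -0.3]
finger_gap: 0.127
gripper_force: 0.0
```

Request:
carry_out([
  [[0.015,0.012,0.1,0,0.2],[0.015,0.012,0.1,0,0.2],[0.015,0.012,0.1,0,0.2],[0.015,0.012,0.1,0,0.2],[0.015,0.012,0.1,0,0.2]],
])

```text
clock: 6.4
tool_pos: [0.6366, 0.1492, 0.1707]
tcp_rot: [-0.001, 0.697, 0.717, -0.001]
ft_force: [-0.5, 0.7, -0.4]
finger_gap: 0.546
gripper_force: 0.0
```

Request:
carry_out([
  [[0,0,-0.1,0,0],[0,0,-0.2,0,0],[0,0,-0.255,0,0],[0,0,-0.255,0,-0.9],[0,0,-0.255,0,-0.9]],
])

```text
clock: 6.9
tool_pos: [0.6374, 0.1494, 0.1206]
tcp_rot: [-0.0, 0.697, 0.717, -0.0]
ft_force: [0.1, -0.3, 0.1]
finger_gap: 0.358
gripper_force: 0.0
```

Request:
carry_out([
  [[0,0,0,0,-0.9],[0,0,0,0,-0.9],[0,0,0,0,-0.9],[0,0,0,0,-0.9],[0,0,0,0,-0.9]],
])

```text
clock: 7.4
tool_pos: [0.6378, 0.1495, 0.1215]
tcp_rot: [0.0, 0.697, 0.717, 0.0]
ft_force: [-0.8, -0.1, 5.5]
finger_gap: 0.16
gripper_force: 35.0
```

Request:
carry_out([
  [[0,0,0.05,0,-0.9],[0,0,0.2,0,-0.9],[0,0,0.45,0,-0.9],[0,0,0.75,0,-0.9],[0,0,1,0,-0.9]],
])

```text
clock: 7.9
tool_pos: [0.6366, 0.1493, 0.3123]
tcp_rot: [-0.0, 0.697, 0.717, -0.001]
ft_force: [0.2, 0.8, -1.9]
finger_gap: 0.156
gripper_force: 35.0
```

Request:
carry_out([
  [[-0.05,-0.08,0,-0.02,-0.9],[-0.13,-0.22,0,-0.04,-0.9],[-0.22,-0.38,0,-0.08,-0.9],[-0.31,-0.53,0,-0.11,-0.9],[-0.4,-0.69,0,-0.143,-0.9]],
])

```text
clock: 8.4
tool_pos: [0.556, 0.0106, 0.3106]
tcp_rot: [-0.0, 0.749, 0.663, -0.0]
ft_force: [0.7, -0.8, -2.0]
finger_gap: 0.16
gripper_force: 35.0
```

Request:
carry_out([
  [[-0.08,-0.14,0,-0.03,-0.9],[-0.16,-0.28,0,-0.06,-0.9],[-0.24,-0.42,0,-0.09,-0.9],[-0.32,-0.56,0,-0.12,-0.9],[-0.4,-0.69,0,-0.143,-0.9]],
])

```text
clock: 8.9
tool_pos: [0.4762, -0.1275, 0.3107]
tcp_rot: [-0.0, 0.796, 0.605, -0.0]
ft_force: [0.6, -0.2, -1.9]
finger_gap: 0.156
gripper_force: 35.0
```

Request:
carry_out([
  [[-0.08,-0.14,0,-0.03,-0.9],[-0.16,-0.28,0,-0.06,-0.9],[-0.24,-0.42,0,-0.09,-0.9],[-0.34,-0.58,0,-0.12,-0.9],[-0.406,-0.69,0,-0.143,-0.9]],
])

```text
clock: 9.4
tool_pos: [0.3945, -0.2659, 0.3107]
tcp_rot: [-0.0, 0.839, 0.543, -0.0]
ft_force: [-0.3, -0.8, -2.5]
finger_gap: 0.158
gripper_force: 35.0
```

Request:
carry_out([
  [[0,0,-0.1,0,-0.9],[0,0,-0.25,0,-0.9],[0,0,-0.4,0,-0.9],[0,0,-0.55,0,-0.9],[0,0,-0.607,0,-0.9]],
])

```text
clock: 9.9
tool_pos: [0.3944, -0.2631, 0.1869]
tcp_rot: [-0.002, 0.839, 0.544, -0.001]
ft_force: [-1.0, 0.7, -2.1]
finger_gap: 0.156
gripper_force: 35.0
```

```bash
python3 - <<'E'
from fit import *
print(tool())
p=cam('side');P=cloud(p);cv2.imwrite('pics/s2.png',p['image'][100:400,200:600])
E
```

```text
(array([ 0.39438995, -0.26305669,  0.18685992]), np.float64(-24.05456361359839))
```

View pics/s2.png

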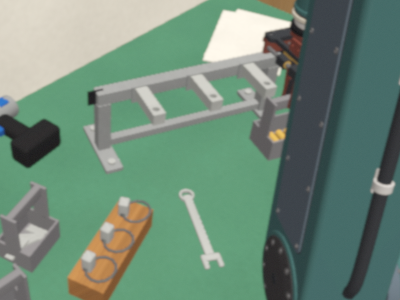

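Request:
carry_out([
  [[0,0,0.055,0,-0.9],[0.05,-0.022,0.055,0,-0.9],[0.14,-0.062,0.055,0,-0.9],[0.24,-0.107,0.055,0,-0.9],[0.34,-0.152,0.055,0,-0.9]],
])

```text
clock: 10.45
tool_pos: [0.4669, -0.2966, 0.2027]
tcp_rot: [0.002, 0.839, 0.544, 0.001]
ft_force: [-0.6, -0.6, -1.6]
finger_gap: 0.156
gripper_force: 35.0
```

Request:
carry_out([
  [[0.08,-0.036,0,0,-0.9],[0.15,-0.067,0,0,-0.9],[0.21,-0.094,0,0,-0.9],[0.236,-0.105,0,0,-0.9],[0.236,-0.105,0,0,-0.9]],
])

```text
clock: 10.95
tool_pos: [0.5125, -0.3165, 0.2009]
tcp_rot: [0.001, 0.839, 0.544, 0.0]
ft_force: [-0.6, -0.6, -2.2]
finger_gap: 0.158
gripper_force: 35.0
```

Request:
carry_out([
  [[0,0,-0.03,0,-0.9],[0,0,-0.05,0,-0.9],[0,0,-0.065,0,-0.9],[0,0,-0.065,0,-0.9],[0,0,-0.065,0,-0.9]],
])

```text
clock: 11.45
tool_pos: [0.5111, -0.3159, 0.1871]
tcp_rot: [-0.0, 0.839, 0.544, -0.0]
ft_force: [0.3, -0.0, -2.1]
finger_gap: 0.159
gripper_force: 35.0
```

```bash
python3 - <<'E'
from fit import *
print(tool(),np.round(observe()['ft_force'],1))
p=cam('scene');P=cloud(p);cv2.imwrite('pics/s3.png',p['image'][60:360,180:580])
E
```

```text
(array([ 0.51109205, -0.31585384,  0.18706691]), np.float64(-24.054232552329537)) [ 0.3 -0.  -2.1]
```

View pics/s3.png

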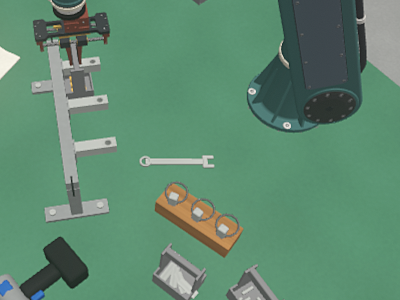

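Request:
carry_out([
  [[0,0,-0.01,0,-0.9],[0,0,-0.016,0,-0.9],[0,0,-0.016,0,-0.9]],
])

```text
clock: 11.8
tool_pos: [0.5115, -0.3161, 0.1864]
tcp_rot: [0.001, 0.839, 0.544, 0.0]
ft_force: [-4.3, 2.9, 13.5]
finger_gap: 0.158
gripper_force: 35.0
```

Request:
carry_out([
  [[0,0,0,0,-0.4],[0,0,0,0,-0.4],[0,0,0,0,-0.4],[0,0,0,0,-0.4]],
])

```text
clock: 12.2
tool_pos: [0.5114, -0.316, 0.1838]
tcp_rot: [-0.0, 0.839, 0.544, -0.0]
ft_force: [0.1, 0.2, -0.2]
finger_gap: 0.302
gripper_force: 0.0
```

Request:
carry_out([
  [[0,0,0.05,0,-0.4],[0,0,0.15,0,-0.4],[0,0,0.35,0,0],[0,0,0.6,0,1],[0,0,0.85,0,1]],
])

```text
clock: 12.7
tool_pos: [0.511, -0.3156, 0.3561]
tcp_rot: [-0.0, 0.839, 0.544, -0.0]
ft_force: [0.4, -0.8, 0.3]
finger_gap: 0.533
gripper_force: 0.0
```

```bash
python3 - <<'E'
from fit import *
print(tool(),np.round(observe()['ft_force'],1))
P=cloud(cam('side'));[print(*r) for r in rects(P,.1265,.136,(.35,.85,.08,.55),20,.003)]
P=cloud(cam('scene'));[print(*r) for r in rects(P,.1265,.136,(.35,.85,.08,.55),20,.003)]
p=cam('wrist');cv2.imwrite('pics/w4.png',p['image'])
P=cloud(p);[print('hung',*r) for r in rects(P,.185,.205,(.35,.85,-.5,.1),20,.003)]
E
```

```text
(array([ 0.51096516, -0.31563823,  0.35605847]), np.float64(-24.048336437377188)) [ 0.4 -0.8  0.3]
[0.4885 0.4018] 0.0965 0.0354 87.3 0.1311 660
[0.5961 0.264 ] 0.0986 0.0346 -74.6 0.1313 456
[0.7319 0.3714] 0.0796 0.0074 12.1 0.1314 84
[0.4857 0.4022] 0.0956 0.0327 86.7 0.1298 339
[0.5931 0.2635] 0.0961 0.0317 -73.6 0.1298 308
[0.7307 0.3717] 0.0793 0.0067 11.7 0.1331 39
hung [ 0.5113 -0.317 ] 0.0959 0.0335 66.1 0.1957 1738
```

View pics/w4.png

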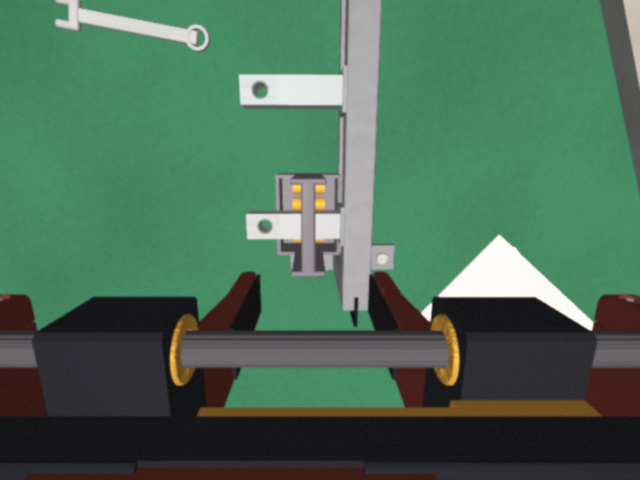

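The caddy hangs on arm 3, with its bar across the arm near (308,228). Next is caddy B.

Request:
carry_out([
  [[0.139,0.965,0,0.223,0.3],[0.139,0.965,0,0.223,0.3],[0.139,0.965,0,0.223,0.3],[0.139,0.965,0,0.223,0.3],[0.139,0.965,0,0.223,0.3]],
])

```text
clock: 13.35
tool_pos: [0.5385, -0.1176, 0.3528]
tcp_rot: [-0.002, 0.768, 0.64, 0.0]
ft_force: [1.1, 0.0, -0.1]
finger_gap: 0.647
gripper_force: 0.0
```

Request:
carry_out([
  [[0.139,0.965,0,0.223,0.3],[0.139,0.965,0,0.223,0.3],[0.139,0.965,0,0.223,0.3],[0.139,0.965,0,0.223,0.3],[0.139,0.965,0,0.223,0.3]],
])

```text
clock: 13.85
tool_pos: [0.5667, 0.0744, 0.3526]
tcp_rot: [-0.001, 0.688, 0.725, 0.0]
ft_force: [-0.3, 0.6, 0.2]
finger_gap: 0.65
gripper_force: 0.0
```

Request:
carry_out([
  [[0.139,0.965,-0.4,0.223,0.3],[0.139,0.965,-0.4,0.223,0.3],[0.139,0.965,-0.4,0.223,0.3],[0.139,0.965,-0.4,0.223,0.3],[0.139,0.965,-0.4,0.223,0.3]],
])

```text
clock: 14.35
tool_pos: [0.5936, 0.2654, 0.2699]
tcp_rot: [-0.002, 0.6, 0.8, -0.002]
ft_force: [0.5, -1.0, -0.7]
finger_gap: 0.648
gripper_force: 0.0
```

```bash
python3 - <<'E'
from fit import *
print(tool())
P=cloud(cam('wrist'));[print(*r) for r in rects(P,.1265,.136,(.35,.85,.08,.55),20,.003)]
E
```

```text
(array([0.5935566 , 0.26542667, 0.26992966]), np.float64(16.243187937423755))
[0.4823 0.3878] 0.0744 0.0331 -84.8 0.1306 2101
[0.5947 0.2626] 0.095 0.0332 -73.9 0.1307 1984
[0.7314 0.3703] 0.0822 0.0069 12.1 0.1319 309
```

Request:
carry_out([
  [[0,0,-0.2,0,0.3],[0,0,-0.4,0,0.3],[0,0,-0.6,0,0.1],[0,0,-0.72,0,0],[0,0,-0.76,0,-0.1]],
])

```text
clock: 14.9
tool_pos: [0.593, 0.2599, 0.1191]
tcp_rot: [-0.001, 0.602, 0.799, -0.003]
ft_force: [-1.0, -0.5, 0.1]
finger_gap: 0.461
gripper_force: 0.0
```

Request:
carry_out([
  [[0,0,0,0,-0.9],[0,0,0,0,-0.9],[0,0,0,0,-0.9],[0,0,0,0,-0.9],[0,0,0,0,-0.9]],
])

```text
clock: 15.4
tool_pos: [0.5957, 0.2631, 0.1237]
tcp_rot: [0.001, 0.601, 0.799, 0.001]
ft_force: [-1.8, -2.3, 7.2]
finger_gap: 0.157
gripper_force: 35.0
```

Request:
carry_out([
  [[0,0,0,0,-0.9],[0,0,0,0,-0.9],[0,0,0.02,0,-0.9],[0,0,0.04,0,-0.9],[0,0,0.1,0,-0.9]],
])

```text
clock: 15.9
tool_pos: [0.5936, 0.2628, 0.1412]
tcp_rot: [-0.001, 0.601, 0.799, -0.001]
ft_force: [0.4, 0.8, -2.9]
finger_gap: 0.156
gripper_force: 35.0
```

Request:
carry_out([
  [[0,0,0.14,0,-0.9],[0,0,0.34,0,-0.9],[0,0,0.54,0,-0.9],[0,0,0.72,0,-0.9],[0,0,0.8,0,-0.9]],
])

```text
clock: 16.4
tool_pos: [0.5962, 0.2637, 0.3072]
tcp_rot: [0.002, 0.601, 0.799, 0.003]
ft_force: [1.1, 0.4, -2.7]
finger_gap: 0.156
gripper_force: 35.0
```

Request:
carry_out([
  [[-0.03,-0.08,0,-0.02,-0.9],[-0.08,-0.22,0,-0.07,-0.9],[-0.13,-0.37,0,-0.12,-0.9],[-0.185,-0.52,0,-0.17,-0.9],[-0.243,-0.682,0,-0.223,-0.9]],
])

```text
clock: 16.9
tool_pos: [0.544, 0.1248, 0.3006]
tcp_rot: [-0.001, 0.691, 0.723, -0.001]
ft_force: [0.1, -0.5, -2.3]
finger_gap: 0.158
gripper_force: 35.0
```

Request:
carry_out([
  [[-0.05,-0.14,0,-0.045,-0.9],[-0.1,-0.28,0,-0.09,-0.9],[-0.15,-0.42,0,-0.135,-0.9],[-0.2,-0.55,0,-0.18,-0.9],[-0.243,-0.682,0,-0.223,-0.9]],
])

```text
clock: 17.4
tool_pos: [0.495, -0.0112, 0.3008]
tcp_rot: [-0.001, 0.771, 0.637, -0.001]
ft_force: [0.1, 0.7, -3.5]
finger_gap: 0.159
gripper_force: 35.0
```

Request:
carry_out([
  [[-0.05,-0.14,0,-0.045,-0.9],[-0.1,-0.28,0,-0.09,-0.9],[-0.15,-0.42,0,-0.135,-0.9],[-0.21,-0.58,0,-0.19,-0.9],[-0.243,-0.682,0,-0.222,-0.9]],
])

```text
clock: 17.9
tool_pos: [0.4461, -0.1477, 0.3008]
tcp_rot: [-0.001, 0.84, 0.543, -0.001]
ft_force: [-0.1, 0.5, -2.6]
finger_gap: 0.158
gripper_force: 35.0
```

Request:
carry_out([
  [[0,0,-0.1,0,-0.9],[0,0,-0.25,0,-0.9],[0,0,-0.4,0,-0.9],[0,0,-0.49,0,-0.9],[0,0,-0.5,0,-0.9]],
])

```text
clock: 18.4
tool_pos: [0.4452, -0.1451, 0.199]
tcp_rot: [-0.003, 0.839, 0.544, -0.002]
ft_force: [-0.3, 0.2, -3.1]
finger_gap: 0.153
gripper_force: 35.0
```

Request:
carry_out([
  [[0,0,0,0,-0.9],[0,0,0,0,-0.9]],
])

```text
clock: 18.6
tool_pos: [0.4492, -0.1465, 0.2028]
tcp_rot: [0.001, 0.839, 0.545, 0.0]
ft_force: [0.4, -0.1, -3.2]
finger_gap: 0.152
gripper_force: 35.0
```

Request:
carry_out([
  [[0.04,-0.018,0,0,-0.9],[0.1,-0.044,0,0,-0.9],[0.18,-0.08,0,0,-0.9],[0.26,-0.116,0,0,-0.9],[0.34,-0.152,0,0,-0.9]],
])

```text
clock: 19.1
tool_pos: [0.5193, -0.1776, 0.2026]
tcp_rot: [0.001, 0.839, 0.545, 0.001]
ft_force: [0.3, 0.7, -2.8]
finger_gap: 0.155
gripper_force: 35.0
```

Request:
carry_out([
  [[0.08,-0.036,0,0,-0.9],[0.15,-0.067,0,0,-0.9],[0.21,-0.094,0,0,-0.9],[0.236,-0.105,0,0,-0.9],[0.236,-0.105,0,0,-0.9]],
])

```text
clock: 19.6
tool_pos: [0.5651, -0.198, 0.202]
tcp_rot: [0.0, 0.839, 0.545, 0.0]
ft_force: [-0.6, -0.3, -3.2]
finger_gap: 0.157
gripper_force: 35.0
```

Request:
carry_out([
  [[0,0,-0.03,0,-0.9],[0,0,-0.05,0,-0.9],[0,0,-0.065,0,-0.9],[0,0,-0.075,0,-0.9],[0,0,-0.075,0,-0.9]],
])

```text
clock: 20.1
tool_pos: [0.5633, -0.1971, 0.1886]
tcp_rot: [-0.0, 0.839, 0.545, -0.0]
ft_force: [-4.6, 2.7, 11.3]
finger_gap: 0.153
gripper_force: 35.0
```

Request:
carry_out([
  [[0,0,0,0,-0.4],[0,0,0,0,-0.4],[0,0,0,0,-0.4],[0,0,0,0,-0.4]],
])

```text
clock: 20.5
tool_pos: [0.5642, -0.1976, 0.1869]
tcp_rot: [-0.0, 0.839, 0.545, -0.0]
ft_force: [0.8, -0.3, -0.4]
finger_gap: 0.295
gripper_force: 0.0
```

Request:
carry_out([
  [[0,0,0.05,0,-0.4],[0,0,0.15,0,-0.4],[0,0,0.35,0,0],[0,0,0.55,0,0.3],[0,0,0.7,0,0.3]],
])

```text
clock: 21.0
tool_pos: [0.5648, -0.1978, 0.3304]
tcp_rot: [0.001, 0.839, 0.545, 0.001]
ft_force: [1.1, 0.2, -0.0]
finger_gap: 0.535
gripper_force: 0.0
```

```bash
python3 - <<'E'
from fit import *
print(tool())
P=cloud(cam('side'));[print(*r) for r in rects(P,.1265,.136,(.35,.85,.08,.55),20,.003)]
P=cloud(cam('scene'));[print(*r) for r in rects(P,.1265,.136,(.35,.85,.08,.55),20,.003)]
P=cloud(cam('wrist'));[print('hung',*r) for r in rects(P,.185,.205,(.35,.85,-.5,.1),20,.003)]
E
```

```text
(array([ 0.56478643, -0.19784587,  0.33039136]), np.float64(-23.987135000172287))
[0.4894 0.4021] 0.0962 0.035 87.1 0.1311 662
[0.733 0.371] 0.083 0.0086 11.4 0.1316 80
[0.4867 0.4017] 0.0957 0.0327 87.0 0.1296 341
[0.7299 0.3714] 0.0806 0.0069 12.0 0.1333 39
hung [ 0.5038 -0.3361] 0.0463 0.0336 64.3 0.1956 710
hung [ 0.5297 -0.2759] 0.0338 0.0076 -24.4 0.1949 392
hung [ 0.5631 -0.1977] 0.0955 0.0338 66.2 0.1957 2120
```

Request:
carry_out([
  [[-0.127,0.999,0,0.117,0.3],[-0.127,0.999,0,0.117,0.3],[-0.127,0.999,0,0.117,0.3],[-0.127,0.999,0,0.117,0.3],[-0.127,0.999,0,0.117,0.3]],
])

```text
clock: 21.65
tool_pos: [0.5365, 0.0076, 0.3257]
tcp_rot: [-0.002, 0.802, 0.597, -0.001]
ft_force: [-0.6, -0.1, 0.6]
finger_gap: 0.653
gripper_force: 0.0
```

Request:
carry_out([
  [[-0.127,0.999,0,0.117,0.3],[-0.127,0.999,0,0.117,0.3],[-0.127,0.999,0,0.117,0.3],[-0.127,0.999,0,0.117,0.3],[-0.127,0.999,0,0.117,0.3]],
])

```text
clock: 22.15
tool_pos: [0.5118, 0.2065, 0.3257]
tcp_rot: [-0.001, 0.764, 0.645, -0.0]
ft_force: [0.7, -0.0, -1.2]
finger_gap: 0.647
gripper_force: 0.0
```

Request:
carry_out([
  [[-0.127,0.999,-0.27,0.117,0.3],[-0.127,0.999,-0.27,0.117,0.3],[-0.127,0.999,-0.27,0.117,0.3],[-0.127,0.999,-0.27,0.117,0.3],[-0.127,0.999,-0.27,0.117,0.3]],
])

```text
clock: 22.65
tool_pos: [0.4866, 0.4044, 0.2697]
tcp_rot: [-0.001, 0.724, 0.69, -0.002]
ft_force: [-0.6, -0.2, -0.2]
finger_gap: 0.648
gripper_force: 0.0
```

Request:
carry_out([
  [[0,0,0,0,0.3],[0,0,0,0,0.3]],
])

```text
clock: 22.85
tool_pos: [0.4885, 0.4, 0.2726]
tcp_rot: [0.0, 0.725, 0.689, -0.001]
ft_force: [-0.1, -0.1, 0.6]
finger_gap: 0.651
gripper_force: 0.0
```

```bash
python3 - <<'E'
from fit import *
print(tool())
P=cloud(cam('wrist'));[print(*r) for r in rects(P,.1265,.136,(.35,.85,.08,.55),20,.003)]
E
```

```text
(array([0.48851569, 0.40002212, 0.27257519]), np.float64(-2.9640674696525053))
[0.4872 0.4008] 0.0961 0.0333 86.7 0.1307 1997
[0.7306 0.3707] 0.0817 0.0076 11.3 0.1317 367
```

Request:
carry_out([
  [[0,0,-0.2,0,0.3],[0,0,-0.4,0,0.3],[0,0,-0.6,0,0.1],[0,0,-0.72,0,0],[0,0,-0.76,0,-0.1]],
])

```text
clock: 23.4
tool_pos: [0.4872, 0.3989, 0.1188]
tcp_rot: [-0.0, 0.726, 0.688, -0.002]
ft_force: [0.7, -0.6, 0.8]
finger_gap: 0.463
gripper_force: 0.0
```

Request:
carry_out([
  [[0,0,0,0,-0.9],[0,0,0,0,-0.9],[0,0,0,0,-0.9],[0,0,0,0,-0.9],[0,0,0,0,-0.9]],
])

```text
clock: 23.9
tool_pos: [0.4886, 0.4023, 0.1226]
tcp_rot: [0.0, 0.725, 0.689, 0.001]
ft_force: [-2.2, -0.0, 6.6]
finger_gap: 0.159
gripper_force: 35.0
```

Request:
carry_out([
  [[0,0,0,0,-0.9],[0,0,0,0,-0.9],[0,0,0.02,0,-0.9],[0,0,0.04,0,-0.9],[0,0,0.1,0,-0.9]],
])

```text
clock: 24.4
tool_pos: [0.487, 0.4012, 0.1403]
tcp_rot: [-0.0, 0.725, 0.689, -0.001]
ft_force: [0.4, 0.4, -1.3]
finger_gap: 0.156
gripper_force: 34.9
```

Request:
carry_out([
  [[0,0,0.14,0,-0.9],[0,0,0.34,0,-0.9],[0,0,0.54,0,-0.9],[0,0,0.72,0,-0.9],[0,0,0.8,0,-0.9]],
])

```text
clock: 24.9
tool_pos: [0.4893, 0.4028, 0.3062]
tcp_rot: [0.001, 0.725, 0.689, 0.003]
ft_force: [0.0, -0.8, -2.6]
finger_gap: 0.151
gripper_force: 34.9
```

Request:
carry_out([
  [[0,-0.08,0,-0.01,-0.9],[0.005,-0.23,0,-0.03,-0.9],[0.01,-0.39,0,-0.06,-0.9],[0.018,-0.55,0,-0.09,-0.9],[0.023,-0.716,0,-0.117,-0.9]],
])

```text
clock: 25.4
tool_pos: [0.4912, 0.2561, 0.2995]
tcp_rot: [-0.0, 0.766, 0.643, -0.002]
ft_force: [0.6, -0.1, -2.6]
finger_gap: 0.161
gripper_force: 35.0
```

Request:
carry_out([
  [[0.005,-0.14,0,-0.02,-0.9],[0.01,-0.29,0,-0.045,-0.9],[0.015,-0.43,0,-0.07,-0.9],[0.02,-0.57,0,-0.09,-0.9],[0.023,-0.716,0,-0.117,-0.9]],
])

```text
clock: 25.9
tool_pos: [0.4954, 0.1133, 0.2996]
tcp_rot: [-0.001, 0.804, 0.594, -0.001]
ft_force: [-0.4, -0.2, -2.7]
finger_gap: 0.157
gripper_force: 35.0
```

Request:
carry_out([
  [[0.005,-0.14,0,-0.02,-0.9],[0.01,-0.29,0,-0.045,-0.9],[0.015,-0.44,0,-0.07,-0.9],[0.02,-0.6,0,-0.1,-0.9],[0.023,-0.716,0,-0.117,-0.9]],
])

```text
clock: 26.4
tool_pos: [0.4998, -0.0301, 0.2996]
tcp_rot: [-0.001, 0.839, 0.544, -0.001]
ft_force: [0.1, 0.3, -2.9]
finger_gap: 0.162
gripper_force: 35.0
```

Request:
carry_out([
  [[0,0,-0.1,0,-0.9],[0,0,-0.25,0,-0.9],[0,0,-0.4,0,-0.9],[0,0,-0.49,0,-0.9],[0,0,-0.5,0,-0.9]],
])

```text
clock: 26.9
tool_pos: [0.4978, -0.0279, 0.1977]
tcp_rot: [-0.003, 0.839, 0.544, -0.003]
ft_force: [0.6, -0.3, -2.2]
finger_gap: 0.162
gripper_force: 35.0
```

Request:
carry_out([
  [[0,0,0,0,-0.9],[0,0,0,0,-0.9]],
])

```text
clock: 27.1
tool_pos: [0.5021, -0.0281, 0.2018]
tcp_rot: [0.0, 0.839, 0.545, 0.0]
ft_force: [-0.3, -0.0, -1.5]
finger_gap: 0.156
gripper_force: 35.0
```

Request:
carry_out([
  [[0.04,-0.018,0,0,-0.9],[0.1,-0.044,0,0,-0.9],[0.18,-0.08,0,0,-0.9],[0.26,-0.116,0,0,-0.9],[0.34,-0.152,0,0,-0.9]],
])

```text
clock: 27.6
tool_pos: [0.572, -0.0591, 0.2017]
tcp_rot: [0.001, 0.839, 0.545, 0.001]
ft_force: [0.2, -0.5, -2.4]
finger_gap: 0.158
gripper_force: 35.0
```

Request:
carry_out([
  [[0.08,-0.036,0,0,-0.9],[0.15,-0.067,0,0,-0.9],[0.21,-0.094,0,0,-0.9],[0.236,-0.105,0,0,-0.9],[0.236,-0.105,0,0,-0.9]],
])

```text
clock: 28.1
tool_pos: [0.6179, -0.0796, 0.201]
tcp_rot: [0.0, 0.839, 0.545, 0.0]
ft_force: [-0.3, 1.4, -2.0]
finger_gap: 0.154
gripper_force: 35.0
```

Request:
carry_out([
  [[0,0,-0.03,0,-0.9],[0,0,-0.05,0,-0.9],[0,0,-0.065,0,-0.9],[0,0,-0.075,0,-0.9],[0,0,-0.075,0,-0.9]],
])

```text
clock: 28.6
tool_pos: [0.616, -0.0788, 0.1874]
tcp_rot: [-0.0, 0.839, 0.545, -0.0]
ft_force: [-5.2, 1.5, 10.0]
finger_gap: 0.157
gripper_force: 35.0
```

Request:
carry_out([
  [[0,0,0,0,-0.9],[0,0,0,0,-0.9]],
])

```text
clock: 28.8
tool_pos: [0.616, -0.0788, 0.1875]
tcp_rot: [-0.0, 0.839, 0.545, -0.0]
ft_force: [-5.0, 0.6, 9.9]
finger_gap: 0.157
gripper_force: 35.0
```

Request:
carry_out([
  [[0,0,0,0,-0.4],[0,0,0,0,-0.4],[0,0,0,0,-0.4],[0,0,0,0,-0.4]],
])

```text
clock: 29.2
tool_pos: [0.617, -0.0792, 0.1859]
tcp_rot: [-0.0, 0.839, 0.545, -0.0]
ft_force: [0.9, -0.2, 0.4]
finger_gap: 0.307
gripper_force: 0.0
```

Request:
carry_out([
  [[0,0,0.05,0,-0.4],[0,0,0.15,0,-0.4],[0,0,0.35,0,-0.1],[0,0,0.55,0,-0.1],[0,0,0.75,0,-0.1]],
])

```text
clock: 29.7
tool_pos: [0.6168, -0.0791, 0.3382]
tcp_rot: [0.0, 0.839, 0.545, 0.0]
ft_force: [-0.1, 0.3, -0.5]
finger_gap: 0.451
gripper_force: 0.0
```

Request:
carry_out([
  [[-0.3,-0.4,0,0,-0.1],[-0.3,-0.4,0,0,-0.1],[-0.3,-0.4,0,0,-0.1],[-0.3,-0.4,0,0,-0.1],[-0.3,-0.4,0,0,-0.1]],
])

```text
clock: 30.2
tool_pos: [0.5575, -0.1586, 0.3364]
tcp_rot: [-0.0, 0.839, 0.545, 0.0]
ft_force: [0.7, -0.2, 0.0]
finger_gap: 0.451
gripper_force: 0.0
```

```bash
python3 - <<'E'
from rack import *
print(tool())
p=cam('wrist');P=cloud(p);cv2.imwrite('pics/w5.png',p['image']);np.savez('w5.npz',**{k:p[k] for k in ['image','z_map','mtx','rvec','tvec']})
[print('hung',*r) for r in rects(P,.185,.205,(.35,.85,-.5,.1),20,.003)]
for k in ['arm1_hole','arm2_hole','arm3_hole']:
    [print(k,round(m['confidence'],2),np.round(m['at'],1),unproj(p,m['at'],plane=.17).round(4)) for m in mark_of(p,k)]
v=fitrack(P).x;print(v)
c,s=np.cos(v[2]),np.sin(v[2])
for y in (.13,0,-.13): 
    h=v[:2]+np.array([[c,-s],[s,c]])@[-.096,y];print(h.round(4),proj(p,[*h,.17]).round(1))
E
```

```text
(array([ 0.55753061, -0.15860438,  0.33636679]), np.float64(-23.980623148024875))
hung [ 0.5146 -0.309 ] 0.0502 0.0141 67.1 0.1958 578
hung [ 0.5631 -0.1977] 0.0959 0.0331 66.2 0.1957 2014
hung [ 0.6154 -0.0808] 0.0948 0.034 65.9 0.1956 2600
arm1_hole 0.58 [289.2 125.7] [ 0.5756 -0.0636  0.17  ]
arm2_hole 0.75 [292.  265.3] [ 0.5235 -0.182   0.17  ]
arm3_hole 0.77 [295.9 384. ] [ 0.4714 -0.3044  0.17  ]
[ 0.60824143 -0.21978386 -0.43171971]
[ 0.5754 -0.0615] [[288.1 123.5]]
[ 0.521  -0.1796] [[288.7 264.1]]
[ 0.4667 -0.2977] [[289.2 380.5]]
```

View pics/w5.png

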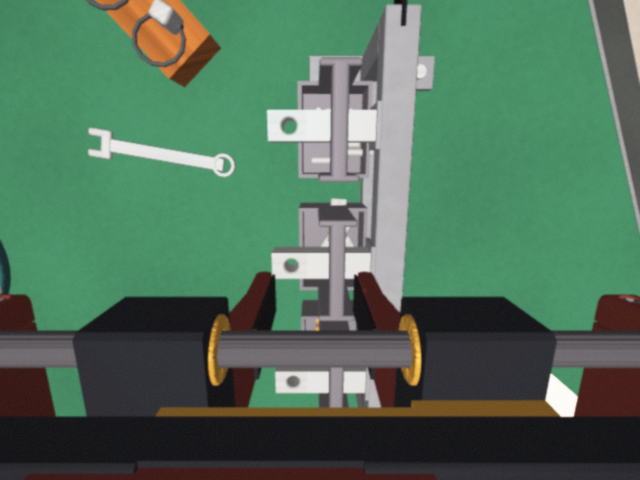

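Request:
carry_out([
  [[-0.143,0.666,-0.216,-0.392,0],[-0.143,0.666,-0.216,-0.392,0],[-0.143,0.666,-0.216,-0.392,0],[-0.143,0.666,-0.216,-0.392,0],[-0.143,0.666,-0.216,-0.392,0]],
])

```text
clock: 30.9
tool_pos: [0.5284, -0.0249, 0.2927]
tcp_rot: [0.0, 0.931, 0.365, -0.0]
ft_force: [-0.4, -1.3, -0.2]
finger_gap: 0.499
gripper_force: 0.0
```

Request:
carry_out([
  [[-0.143,0.666,-0.216,-0.392,0],[-0.143,0.666,-0.216,-0.392,0],[-0.143,0.666,-0.216,-0.392,0],[-0.143,0.666,-0.216,-0.392,0],[-0.143,0.666,-0.216,-0.392,0]],
])

```text
clock: 31.4
tool_pos: [0.5006, 0.1071, 0.2499]
tcp_rot: [0.0, 0.986, 0.167, 0.0]
ft_force: [0.8, -0.1, 0.5]
finger_gap: 0.501
gripper_force: 0.0
```

Request:
carry_out([
  [[0,0,0,0,0],[0,0,0,0,0]],
])

```text
clock: 31.6
tool_pos: [0.5011, 0.1057, 0.2503]
tcp_rot: [0.0, 0.986, 0.165, 0.001]
ft_force: [0.7, -0.2, -0.2]
finger_gap: 0.501
gripper_force: 0.0
```

```bash
python3 - <<'E'
from fit import *
print(tool())
p=cam('wrist');P=cloud(p);cv2.imwrite('pics/w6.png',p['image'])
print('tcp px',proj(p,tool()[0]),'C',(-p['R'].T@np.array(p['tvec']).ravel()-tool()[0]).round(3))
H=rects(P,.0815,.095,(.4,.56,.06,.28),20,.002);[print(*r) for r in H]
for h in H:
    c=h[0];Q=P[(P[:,2]>.057)&(P[:,2]<.08)];d=Q[:,:2]-c;rr=np.hypot(*d.T);q=d[(rr>.02)&(rr<.066)]
    # fit ring circle
    A=np.c_[2*q,np.ones(len(q))];s=np.linalg.lstsq(A,(q**2).sum(1),rcond=None)[0]
    print('ring',len(q),s[:2].round(4),'R',np.sqrt(s[2]+s[:2]@s[:2]).round(4),'dir',np.degrees(np.arctan2(-s[1],-s[0])).round(1))
E
```

```text
(array([0.50110977, 0.10568635, 0.2503411 ]), np.float64(-71.06148152564523))
tcp px [[312.06847263 299.81818003]] C [0.061 0.02  0.151]
[0.4552 0.2367] 0.0213 0.0193 -72.1 0.0854 455
[0.4769 0.17  ] 0.0211 0.0197 -72.4 0.0854 447
[0.4987 0.1043] 0.0217 0.0199 -57.4 0.0854 443
ring 836 [-0.0123 -0.0144] R 0.0343 dir 49.5
ring 1179 [0.0051 0.0033] R 0.0522 dir -146.9
ring 902 [-0.0104  0.0078] R 0.0412 dir -36.8
```

View pics/w6.png

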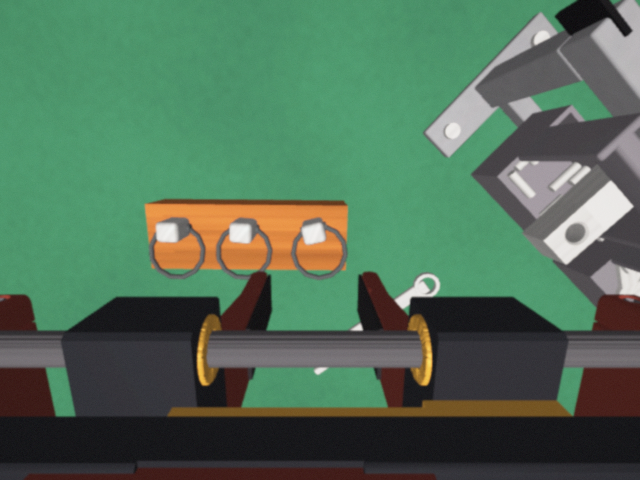

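The wrist view shows the pin heads at (170,230), (243,232) and (314,233). The right-hand pin looks rotated, so I'll measure each ring's direction.

```bash
cat >> fit.py <<'E'
def pins(p,heads):
    img=p['image'].astype(int);mx=img.max(2);sat=mx-img.min(2);dark=(mx<110)&(sat<45)
    v,u=np.nonzero(dark);X=np.array([unproj(p,(a,b),plane=.0625) for a,b in zip(u,v)])[:,:2]
    for h in heads:
        h=np.array(h);d=X-h;q=d[(np.hypot(*d.T)<.062)&(np.hypot(*d.T)>.016)]
        from scipy.optimize import least_squares
        best=min((least_squares(lambda s:np.hypot(q[:,0]-s[0],q[:,1]-s[1])-.027,[.025*np.cos(t),.025*np.sin(t)],loss='soft_l1',f_scale=.002) for t in np.radians([180,200,225])),key=lambda r:r.cost)
        s=best.x;print('pin',h,'ring c',s.round(4),'yaw',np.degrees(np.arctan2(-s[1],-s[0])).round(1),len(q),'cost',best.cost)
E
python3 - <<'E'
from fit import *
p=cam('wrist');pins(p,[(.4552,.2367),(.4769,.17),(.4987,.1043)])
p=cam('scene');pins(p,[(.4545,.2396),(.476,.173),(.499,.1073)])
p=cam('side');pins(p,[(.4554,.2396),(.477,.173),(.5,.1073)])
E
```

```text
pin [0.4552 0.2367] ring c [-0.0226 -0.0078] yaw 19.0 543 cost 0.00802763273284245
pin [0.4769 0.17  ] ring c [-0.0251 -0.0055] yaw 12.3 879 cost 0.01974257912516874
pin [0.4987 0.1043] ring c [-0.0186 -0.0087] yaw 25.0 495 cost 0.01227385557963353
pin [0.4545 0.2396] ring c [-0.0159 -0.0058] yaw 20.1 33 cost 0.0013235227253785317
pin [0.476 0.173] ring c [-0.0041  0.0073] yaw -60.5 36 cost 0.001344432150186305
pin [0.499  0.1073] ring c [-0.0134  0.0016] yaw -6.9 23 cost 0.0007479251475617709
pin [0.4554 0.2396] ring c [-0.0001 -0.0356] yaw 89.9 1 cost 1.1679546219056647e-18
pin [0.477 0.173] ring c [ 0.0195 -0.0284] yaw 124.4 2 cost 0.0
pin [0.5    0.1073] ring c [-0.025  0.   ] yaw -0.0 0 cost 0.0
```

```bash
python3 - <<'E'
from fit import *
im=cv2.imread('pics/w6.png')[195:285,140:360]
cv2.imwrite('pics/w6c.png',cv2.resize(im,None,fx=3.6,fy=3.6,interpolation=cv2.INTER_CUBIC))
p=cam('wrist');P=cloud(p)
for h in [(.4552,.2367),(.4769,.17),(.4987,.1043)]:
    Q=P[(P[:,2]>.0835)&(np.hypot(P[:,0]-h[0],P[:,1]-h[1])<.018),:2]
    # best angle minimising 20x22 rect overflow
    A=np.radians(np.arange(-30,60,1));best=[]
    for a in A:
        R=np.array([[np.cos(a),-np.sin(a)],[np.sin(a),np.cos(a)]]);q=Q@R
        e=np.percentile(q,98,0)-np.percentile(q,2,0);best.append(e.prod())
    i=np.argmin(best);print(np.degrees(A[i]),len(Q),np.round(np.array(best)[::10]*1e6))
E
```

```text
19.0 406 [444. 435. 416. 383. 358. 338. 372. 404. 429.]
48.00000000000001 2825 [311. 330. 339. 333. 316. 322. 317. 304. 290.]
33.0 397 [412. 444. 455. 440. 408. 367. 345. 358. 388.]
```

View pics/w6c.png

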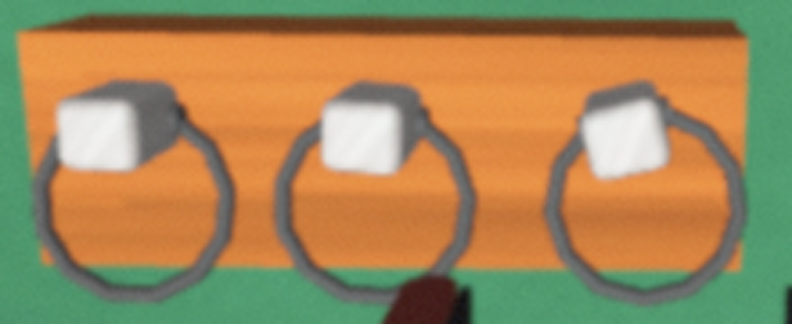

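Request:
carry_out([
  [[0.007,0.012,-0.1,0.14,0],[0.007,0.012,-0.25,0.233,0],[0.007,0.012,-0.4,0.233,0],[0.007,0.012,-0.6,0.233,0],[0.007,0.012,-0.6,0.233,0]],
])

```text
clock: 32.35
tool_pos: [0.4974, 0.1091, 0.1258]
tcp_rot: [-0.001, 0.959, 0.284, -0.004]
ft_force: [-0.6, 0.5, -0.9]
finger_gap: 0.501
gripper_force: 0.0
```

Request:
carry_out([
  [[0,0,-0.15,0,0],[0,0,-0.25,0,0],[0,0,-0.28,0,0],[0,0,-0.28,0,0],[0,0,-0.28,0,0]],
])

```text
clock: 32.85
tool_pos: [0.5023, 0.1097, 0.075]
tcp_rot: [0.0, 0.959, 0.284, 0.001]
ft_force: [0.8, 0.5, -0.1]
finger_gap: 0.502
gripper_force: 0.0
```

Request:
carry_out([
  [[0,0,0,0,-0.9],[0,0,0,0,-0.9],[0,0,0,0,-0.9],[0,0,0,0,-0.9],[0,0,0,0,-0.9]],
], grip_force=25)

```text
clock: 33.35
tool_pos: [0.5021, 0.1093, 0.0743]
tcp_rot: [0.0, 0.959, 0.284, 0.001]
ft_force: [0.0, -1.5, 7.8]
finger_gap: 0.251
gripper_force: 25.0
```

```bash
python3 - <<'E'
from fit import *
print(tool(),observe()['finger_gap'],np.round(observe()['ft_force'],1))
E
```

```text
(array([0.50214289, 0.10932189, 0.07434833]), np.float64(-57.03052837296302)) 0.2508560886123682 [ 0.  -1.5  7.8]
```

Request:
carry_out([
  [[0,0,0.05,0,-0.9],[0,0,0.2,0,-0.9],[0,0,0.42,0,-0.9],[0,0,0.65,0,-0.9],[0,0,0.88,0,-0.9]],
])

```text
clock: 33.85
tool_pos: [0.4997, 0.1099, 0.2513]
tcp_rot: [-0.001, 0.959, 0.284, -0.001]
ft_force: [0.4, 0.2, -1.4]
finger_gap: 0.246
gripper_force: 25.0
```

Request:
carry_out([
  [[0.03,-0.06,0.1,-0.08,-0.9],[0.07,-0.15,0.1,-0.17,-0.9],[0.11,-0.25,0.1,-0.28,-0.9],[0.15,-0.34,0.1,-0.39,-0.9],[0.189,-0.427,0.1,-0.475,-0.9]],
])

```text
clock: 34.35
tool_pos: [0.5382, 0.024, 0.2697]
tcp_rot: [-0.001, 0.999, 0.037, -0.001]
ft_force: [-0.1, -0.1, -2.4]
finger_gap: 0.247
gripper_force: 25.0
```

Request:
carry_out([
  [[0.04,-0.09,0,-0.1,-0.9],[0.08,-0.17,0,-0.2,-0.9],[0.12,-0.26,0,-0.3,-0.9],[0.16,-0.35,0,-0.4,-0.9],[0.189,-0.427,0,-0.475,-0.9]],
])

```text
clock: 34.85
tool_pos: [0.5763, -0.0614, 0.2695]
tcp_rot: [-0.0, 0.978, -0.21, -0.001]
ft_force: [-0.2, 0.3, -1.7]
finger_gap: 0.252
gripper_force: 25.0
```

Request:
carry_out([
  [[0,0,0,0,-0.9],[0,0,0,0,-0.9],[0,0,0,0,-0.9]],
])

```text
clock: 35.15
tool_pos: [0.576, -0.0601, 0.2695]
tcp_rot: [-0.0, 0.978, -0.207, -0.001]
ft_force: [0.3, 0.3, -1.5]
finger_gap: 0.249
gripper_force: 25.0
```

```bash
python3 - <<'E'
from fit import *
print(tool(),observe()['finger_gap'],np.round(observe()['ft_force'],1))
for n in ['wrist','scene','side']:
    p=cam(n)
    [print(n,k,round(m['confidence'],2),np.round(m['at'],1),unproj(p,m['at'],plane=z).round(4)) for k,z in (('arm1_hole',.17),('pin1_head',tool()[0][2]-.0063)) for m in mark_of(p,k)[:3]]
    if n=='side':cv2.imwrite('pics/s7.png',cv2.resize(p['image'][120:300,280:520],None,fx=3,fy=3))
E
```

```text
(array([ 0.57598666, -0.06013582,  0.26952452]), np.float64(66.0601100494815)) 0.24858669182086557 [ 0.3  0.3 -1.5]
wrist arm1_hole 0.97 [315.6 247.3] [ 0.5759 -0.0626  0.17  ]
scene arm1_hole 0.66 [288.1 201.2] [ 0.5719 -0.0629  0.17  ]
scene pin1_head 0.63 [400.2 288.8] [0.5374 0.285  0.2634]
scene pin1_head 0.19 [378.2 284.8] [0.5674 0.2547 0.2634]
side arm1_hole 0.87 [359.4 208.4] [ 0.5726 -0.0686  0.17  ]
side pin1_head 0.91 [288.9 361.6] [0.3504 0.3302 0.2634]
side pin1_head 0.57 [398.7 326.9] [0.2863 0.1819 0.2634]
```

View pics/s7.png

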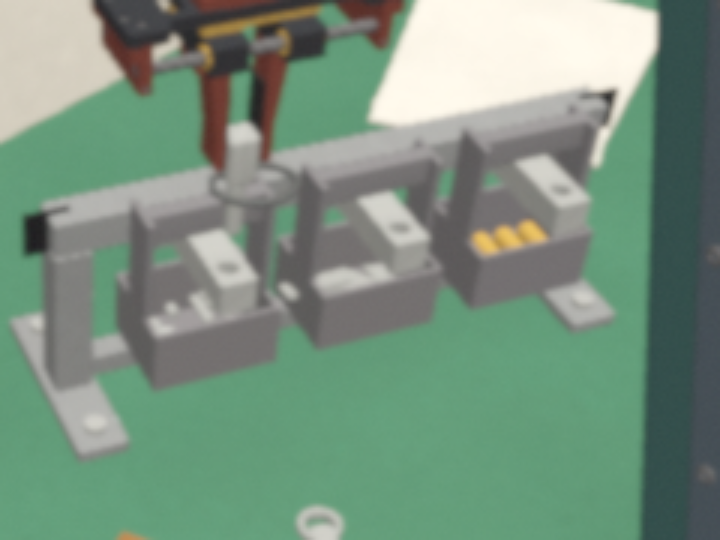

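```bash
cat >> fit.py <<'E'
def hole(p,uv,r=16,f=.62):
    g=cv2.cvtColor(p['image'],cv2.COLOR_BGR2GRAY);u0,v0=int(uv[0])-r,int(uv[1])-r;c=g[v0:v0+2*r,u0:u0+2*r]
    n,L,st,ce=cv2.connectedComponentsWithStats((c<np.percentile(c,80)*f).astype(np.uint8))
    for k in range(1,n):
        if st[k][4]>20: print('  blob',(ce[k]+[u0,v0]).round(1),st[k].tolist(),unproj(p,ce[k]+[u0,v0],plane=.17).round(4))
def armend(P,h,th=np.radians(-24)):
    x=np.array([np.cos(th),np.sin(th)]);y=np.array([-x[1],x[0]]);Q=P[(P[:,2]>.164)&(P[:,2]<.178)];d=Q[:,:2]-h
    a,b=d@x,d@y;m=(abs(b)<.02)&(a>-.035)&(a<.03);a,b=a[m],b[m]
    lo=np.percentile(a,1);ylo,yhi=np.percentile(b,[1,99]);c=lo+.019;print('  armend',len(a),lo.round(4),'y',ylo.round(4),yhi.round(4),'hole est',(np.array(h)+c*x+(ylo+yhi)/2*y).round(4))
E
python3 - <<'E'
from fit import *
for n in ['wrist','scene','side']:
    p=cam(n);P=cloud(p)
    for h in [(.5748,-.06),(.522,-.1788),(.4692,-.2976)]:
        print(n,h);uv=proj(p,[*h,.17])[0]
        if 20<uv[0]<620 and 20<uv[1]<460:
            hole(p,uv,16 if n=='wrist' else 9);armend(P,h)
E
```

```text
wrist (0.5748, -0.06)
  blob [296.5 250.5] [0, 0, 2, 32, 64] [ 0.5804 -0.0492  0.17  ]
  blob [315.6 249. ] [11, 6, 18, 17, 238] [ 0.5755 -0.063   0.17  ]
  blob [314.6 263.7] [11, 25, 16, 7, 78] [ 0.5651 -0.0576  0.17  ]
  armend 1626 -0.016 y -0.0156 0.01 hole est [ 0.5764 -0.0638]
wrist (0.522, -0.1788)
  blob [467.1 246.9] [0, 0, 5, 32, 89] [ 0.53   -0.1691  0.17  ]
  blob [485.1 248.9] [11, 6, 18, 17, 229] [ 0.523  -0.1812  0.17  ]
  armend 2074 -0.0165 y -0.0156 0.0107 hole est [ 0.5232 -0.1821]
wrist (0.4692, -0.2976)
scene (0.5748, -0.06)
  blob [279.5 195.2] [0, 0, 5, 6, 22] [ 0.5794 -0.0885  0.17  ]
  blob [288.5 208.6] [0, 14, 18, 4, 44] [ 0.5823 -0.0448  0.17  ]
  armend 196 -0.0186 y -0.0153 0.0138 hole est [ 0.5748 -0.0609]
scene (0.522, -0.1788)
  armend 28 0.0232 y -0.013 0.0124 hole est [ 0.5604 -0.1963]
scene (0.4692, -0.2976)
  blob [273.5 116.9] [0, 0, 18, 14, 153] [ 0.4582 -0.3091  0.17  ]
  blob [267. 127.] [2, 11, 7, 7, 28] [ 0.4907 -0.2884  0.17  ]
  armend 28 0.0222 y -0.0143 0.0142 hole est [ 0.5068 -0.3144]
side (0.5748, -0.06)
  armend 235 -0.0179 y -0.0138 0.0136 hole est [ 0.5757 -0.0605]
side (0.522, -0.1788)
  blob [418.2 189.4] [12, 0, 6, 8, 29] [ 0.5291 -0.2063  0.17  ]
  blob [405.4 201.1] [0, 9, 7, 9, 42] [ 0.5229 -0.1546  0.17  ]
  armend 224 -0.0179 y -0.0134 0.0142 hole est [ 0.5232 -0.1789]
side (0.4692, -0.2976)
  blob [471.2 176.4] [9, 0, 9, 8, 43] [ 0.4774 -0.328   0.17  ]
  armend 217 -0.0173 y -0.015 0.0149 hole est [ 0.4707 -0.2983]
```

```bash
cat >> fit.py <<'E'
def shaft(P,t,lo=-.066,hi=-.028):
    from scipy.optimize import least_squares
    m=(P[:,2]>t[2]+lo)&(P[:,2]<t[2]+hi)&(np.hypot(P[:,0]-t[0],P[:,1]-t[1])<.016);Q=P[m]
    if len(Q)<15: print('  shaft n',len(Q));return
    r=least_squares(lambda s:np.hypot(Q[:,0]-s[0],Q[:,1]-s[1])-.006,Q[:,:2].mean(0),loss='soft_l1',f_scale=.001)
    th=np.radians(-24);x=np.array([np.cos(th),np.sin(th)]);y=np.array([-x[1],x[0]]);d=r.x-t[:2]
    print('  shaft n',len(Q),'c',r.x.round(4),'rel tcp rx,ry',(d@x).round(4),(d@y).round(4),'rms',np.sqrt(np.mean(r.fun**2)).round(4))
E
python3 - <<'E'
from fit import *
t=tool()[0]
for n in ['wrist','side','scene']:
    p=cam(n);P=cloud(p);print(n);shaft(P,t)
    print(proj(p,[t+[0,0,-.069],t+[0,0,-.024],t-[.0031,-.0014,.069]]).round(0).tolist())
E
```

```text
wrist
  shaft n 260 c [ 0.5722 -0.061 ] rel tcp rx,ry -0.0042 -0.0017 rms 0.0002
[[312.0, 260.0], [312.0, 283.0], [312.0, 265.0]]
side
  shaft n 75 c [ 0.5747 -0.0595] rel tcp rx,ry -0.0026 0.0007 rms 0.0012
[[356.0, 197.0], [358.0, 178.0], [357.0, 198.0]]
scene
  shaft n 40 c [ 0.5716 -0.0595] rel tcp rx,ry -0.0054 -0.0006 rms 0.0009
[[286.0, 195.0], [286.0, 183.0], [288.0, 195.0]]
```

Request:
carry_out([
  [[0.015,-0.009,0,0,-0.9],[0.015,-0.009,-0.05,0,-0.9],[0.015,-0.009,-0.1,0,-0.9],[0.015,-0.009,-0.12,0,-0.9],[0.015,-0.009,-0.12,0,-0.9]],
])

```text
clock: 36.4
tool_pos: [0.5788, -0.0628, 0.2442]
tcp_rot: [-0.0, 0.978, -0.208, -0.001]
ft_force: [-0.6, 0.1, -1.4]
finger_gap: 0.248
gripper_force: 25.0
```

```bash
python3 - <<'E'
from fit import *
t=tool()[0];print(t)
p=cam('wrist');P=cloud(p);shaft(P,t)
hole(p,proj(p,[.5757,-.063,.17])[0],18)
P=cloud(cam('side'));shaft(P,t)
E
```

```text
[ 0.57883825 -0.06276844  0.24415425]
  shaft n 263 c [ 0.5742 -0.0625] rel tcp rx,ry -0.0043 -0.0017 rms 0.0002
  blob [314.6 266.8] [2, 10, 33, 26, 473] [ 0.5722 -0.0615  0.17  ]
  shaft n 71 c [ 0.5772 -0.0609] rel tcp rx,ry -0.0022 0.0011 rms 0.0012
```

Request:
carry_out([
  [[0,0,-0.03,0,-0.9],[0,0,-0.06,0,-0.9],[0,0,-0.08,0,-0.9],[0,0,-0.08,0,-0.9]],
])

```text
clock: 36.9
tool_pos: [0.5792, -0.0628, 0.2287]
tcp_rot: [-0.0, 0.978, -0.208, -0.001]
ft_force: [-0.2, 1.0, -1.5]
finger_gap: 0.249
gripper_force: 25.0
```

Request:
carry_out([
  [[0,0,-0.04,0,-0.9],[0,0,-0.08,0,-0.9],[0,0,-0.12,0,-0.9],[0,0,-0.155,0,-0.9],[0,0,-0.155,0,-0.9]],
])

```text
clock: 37.4
tool_pos: [0.5793, -0.0629, 0.1973]
tcp_rot: [-0.0, 0.978, -0.208, -0.001]
ft_force: [0.1, 0.3, -1.3]
finger_gap: 0.246
gripper_force: 25.0
```

Request:
carry_out([
  [[0,0,-0.01,0,-0.9],[0,0,-0.02,0,-0.9],[0,0,-0.025,0,-0.9],[0,0,-0.025,0,-0.9]],
])

```text
clock: 37.8
tool_pos: [0.58, -0.063, 0.1944]
tcp_rot: [-0.0, 0.978, -0.208, 0.0]
ft_force: [-1.3, 0.1, 3.4]
finger_gap: 0.249
gripper_force: 25.0
```

Request:
carry_out([
  [[0,0,0,0,-0.2],[0,0,0,0,-0.2],[0,0,0,0,-0.2],[0,0,0.05,0,-0.2],[0,0,0.15,0,-0.2]],
])

```text
clock: 38.3
tool_pos: [0.5787, -0.0627, 0.2229]
tcp_rot: [-0.0, 0.978, -0.208, -0.002]
ft_force: [-0.3, -0.9, -0.4]
finger_gap: 0.395
gripper_force: 0.0
```

Request:
carry_out([
  [[0,0,0.15,0,-1],[-0.11,0.05,0.15,0,-1],[-0.223,0.099,0.15,0,-1],[-0.223,0.099,0.15,0,-1],[-0.223,0.099,0.15,0,-1]],
])

```text
clock: 38.8
tool_pos: [0.5356, -0.0432, 0.2544]
tcp_rot: [0.0, 0.978, -0.208, 0.001]
ft_force: [0.0, -0.1, 0.8]
finger_gap: 0.015
gripper_force: 0.0
```

Request:
carry_out([
  [[0,0,0,0,-1],[0,0,-0.05,0,-1],[0,0,-0.1,0,-1],[0,0,-0.16,0,-1],[0,0,-0.2,0,-1]],
])

```text
clock: 39.3
tool_pos: [0.5345, -0.0431, 0.2116]
tcp_rot: [-0.0, 0.978, -0.208, -0.001]
ft_force: [0.1, 0.5, -0.3]
finger_gap: 0.006
gripper_force: 0.0
```

```bash
python3 - <<'E'
from fit import *
print(tool(),observe()['finger_gap'],np.round(observe()['ft_force'],1))
E
```

```text
(array([ 0.53446173, -0.04309775,  0.21162899]), np.float64(65.94395979715574)) 0.005882616606723829 [ 0.1  0.5 -0.3]
```

Request:
carry_out([
  [[0,0,-0.06,0,-1],[0,0,-0.12,0,-1],[0,0,-0.17,0,-1],[0,0,-0.22,0,-1],[0,0,-0.26,0,-1]],
])

```text
clock: 39.8
tool_pos: [0.5362, -0.0435, 0.1612]
tcp_rot: [0.0, 0.978, -0.208, 0.001]
ft_force: [2.0, -1.3, 4.8]
finger_gap: 0.003
gripper_force: 1.5
```

Request:
carry_out([
  [[0,0,-0.03,0,-1],[0,0,-0.05,0,-1],[0,0,-0.05,0,-1],[0,0,0.2,0,-1],[0,0,0.45,0,-1]],
])

```text
clock: 40.3
tool_pos: [0.5329, -0.0426, 0.251]
tcp_rot: [-0.0, 0.978, -0.208, -0.003]
ft_force: [1.2, -0.6, -0.4]
finger_gap: 0.005
gripper_force: 0.0
```

Request:
carry_out([
  [[0,0,0.2,0,-0.5],[0,0,0.4,0,-0.2],[-0.1,0.2,0.4,0,0],[-0.1,0.3,0.4,0,0]],
])

```text
clock: 40.7
tool_pos: [0.5133, 0.0184, 0.3333]
tcp_rot: [-0.001, 0.978, -0.209, 0.0]
ft_force: [0.5, 0.0, -0.6]
finger_gap: 0.329
gripper_force: 0.0
```

```bash
python3 - <<'E'
from fit import *
print(tool(),observe()['finger_gap'],np.round(observe()['ft_force'],1))
a=cam('side');b=cam('scene')
A=cv2.resize(a['image'][130:280,300:500],(800,600));B=cv2.resize(b['image'][90:240,210:410],(800,600))
cv2.imwrite('pics/r8.png',cv2.resize(np.hstack([A,B]),(800,300)))
P=cloud(a)
# ring wire: points below arm outside end
h=np.array([.576,-.0614]);x=np.array([.914,-.407]);y=np.array([.407,.914]);d=P[:,:2]-h;m=(d@x<-.022)&(d@x>-.07)&(abs(d@y)<.04)&(P[:,2]>.1)&(P[:,2]<.22)
print(m.sum(),np.c_[d[m]@x,d[m]@y,P[m,2]].round(3)[::max(1,m.sum()//8)].tolist())
E
```

```text
(array([0.51328829, 0.01840232, 0.33325358]), np.float64(65.92201908672885)) 0.3290012855460409 [ 0.5  0.  -0.6]
0 []
```

View pics/r8.png

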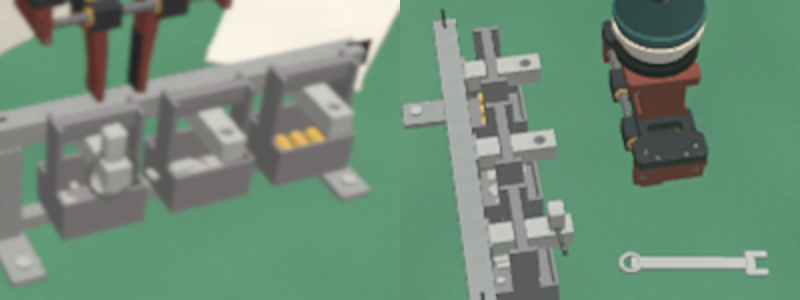

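Arm 1's linchpin is home, and its ring is shut around the arm's end (left pane near (108,170), right pane near (560,225)). Now the second pin.

Request:
carry_out([
  [[-0.084,0.39,-0.25,0.35,0],[-0.084,0.39,-0.25,0.35,0],[-0.084,0.39,-0.25,0.35,0],[-0.084,0.39,-0.25,0.35,0],[-0.084,0.39,-0.25,0.35,0]],
])

```text
clock: 41.3
tool_pos: [0.4987, 0.0941, 0.2816]
tcp_rot: [0.0, 1.0, -0.028, -0.0]
ft_force: [-1.0, -1.1, 0.3]
finger_gap: 0.502
gripper_force: 0.0
```

Request:
carry_out([
  [[-0.084,0.39,-0.3,0.35,0],[-0.084,0.39,-0.5,0.35,0],[-0.084,0.39,-0.7,0.35,0],[-0.084,0.39,-0.7,0.35,0],[-0.084,0.39,-0.7,0.35,0]],
])

```text
clock: 41.8
tool_pos: [0.4799, 0.172, 0.1393]
tcp_rot: [0.0, 0.988, 0.155, -0.003]
ft_force: [-0.6, -0.2, 0.3]
finger_gap: 0.501
gripper_force: 0.0
```

Request:
carry_out([
  [[0,0,0,0,0],[0,0,0,0,0]],
])

```text
clock: 42.0
tool_pos: [0.4836, 0.1724, 0.1434]
tcp_rot: [-0.0, 0.988, 0.155, 0.002]
ft_force: [-0.4, 0.5, -0.4]
finger_gap: 0.496
gripper_force: 0.0
```

```bash
python3 - <<'E'
from fit import *
print(tool(),observe()['finger_gap'])
for n in ['side','scene']:
    P=cloud(cam(n));[print(*r) for r in rects(P,.076,.1,(.4,.56,.06,.28),8)]
E
```

```text
(array([0.48357733, 0.17239413, 0.14339457]), np.float64(-72.14570534442217)) 0.4957060652254344
[0.4552 0.2396] 0.0225 0.0206 -64.8 0.0854 154
[0.4773 0.1742] 0.0222 0.0187 -75.8 0.0856 138
[0.4536 0.2395] 0.022 0.0219 -71.3 0.084 82
[0.4761 0.1732] 0.0211 0.0208 -72.0 0.0842 79
```

Request:
carry_out([
  [[-0.015,0.01,-0.1,0,0],[-0.015,0.01,-0.22,0,0],[-0.015,0.01,-0.32,0,0],[-0.015,0.01,-0.345,0,0],[-0.015,0.01,-0.345,0,0]],
])

```text
clock: 42.6
tool_pos: [0.4789, 0.1747, 0.0729]
tcp_rot: [-0.0, 0.988, 0.156, 0.0]
ft_force: [-0.4, -0.1, -0.0]
finger_gap: 0.501
gripper_force: 0.0
```

Request:
carry_out([
  [[0,0,0,0,-0.9],[0,0,0,0,-0.9],[0,0,0,0,-0.9],[0,0,0,0,-0.9],[0,0,0,0,-0.9]],
], grip_force=25)

```text
clock: 43.1
tool_pos: [0.4797, 0.1745, 0.0735]
tcp_rot: [0.0, 0.988, 0.156, 0.001]
ft_force: [-0.1, -2.6, 6.4]
finger_gap: 0.246
gripper_force: 25.0
```

Request:
carry_out([
  [[0,0,0,0,-0.9],[0,0,0,0,-0.9]],
])

```text
clock: 43.3
tool_pos: [0.4798, 0.1745, 0.0736]
tcp_rot: [0.0, 0.988, 0.156, 0.001]
ft_force: [0.8, -3.6, 6.7]
finger_gap: 0.253
gripper_force: 25.0
```

Request:
carry_out([
  [[0,0,0.05,0,-0.9],[0,0,0.25,0,-0.9],[0,0,0.48,0,-0.9],[0,0,0.72,0,-0.9],[0,0,0.95,0,-0.9]],
])

```text
clock: 43.8
tool_pos: [0.4774, 0.1751, 0.2649]
tcp_rot: [-0.001, 0.988, 0.156, -0.001]
ft_force: [2.1, 0.7, -2.1]
finger_gap: 0.248
gripper_force: 25.0
```

Request:
carry_out([
  [[0.01,-0.1,0.02,-0.04,-0.9],[0.04,-0.28,0.02,-0.11,-0.9],[0.065,-0.48,0.02,-0.19,-0.9],[0.09,-0.68,0.02,-0.27,-0.9],[0.117,-0.89,0.02,-0.35,-0.9]],
])

```text
clock: 44.3
tool_pos: [0.5011, -0.0038, 0.2669]
tcp_rot: [-0.001, 1.0, -0.028, -0.0]
ft_force: [-0.2, 0.7, -2.3]
finger_gap: 0.247
gripper_force: 25.0
```

Request:
carry_out([
  [[0.025,-0.2,0,-0.08,-0.9],[0.05,-0.4,0,-0.16,-0.9],[0.075,-0.6,0,-0.24,-0.9],[0.1,-0.78,0,-0.31,-0.9],[0.117,-0.89,0,-0.35,-0.9]],
])

```text
clock: 44.8
tool_pos: [0.525, -0.1831, 0.2668]
tcp_rot: [-0.0, 0.978, -0.21, -0.0]
ft_force: [-1.4, 0.2, -2.3]
finger_gap: 0.25
gripper_force: 25.0
```

Request:
carry_out([
  [[0,0,0,0,-0.9],[0,0,0,0,-0.9],[0,0,0,0,-0.9]],
])

```text
clock: 45.1
tool_pos: [0.5248, -0.1796, 0.2665]
tcp_rot: [-0.001, 0.978, -0.208, -0.001]
ft_force: [0.2, -0.0, -0.8]
finger_gap: 0.247
gripper_force: 25.0
```

```bash
python3 - <<'E'
from fit import *
t,y=tool();print(t,y,observe()['finger_gap'])
p=cam('wrist');P=cloud(p);shaft(P,t);h=(.523,-.1815)
hole(p,proj(p,[*h,.17])[0],16);armend(P,(.5232,-.1802))
[print(round(m['confidence'],2),np.round(m['at'],1),unproj(p,m['at'],plane=.17).round(4)) for m in mark_of(p,'arm2_hole')]
P=cloud(cam('side'));shaft(P,t);armend(P,(.5232,-.1802))
E
```

```text
[ 0.52476548 -0.17964601  0.26653974] 66.02769988858904 0.24724864074971953
  shaft n 298 c [ 0.5224 -0.1803] rel tcp rx,ry -0.0019 -0.0016 rms 0.0003
  blob [315.9 254.4] [8, 9, 19, 23, 343] [ 0.5203 -0.1804  0.17  ]
  armend 1636 -0.0172 y -0.0148 0.0107 hole est [ 0.524  -0.1828]
0.55 [317.5 250.9] [ 0.5223 -0.1826  0.17  ]
  shaft n 69 c [ 0.5251 -0.1788] rel tcp rx,ry -0.0001 0.0009 rms 0.0013
  armend 229 -0.0201 y -0.0124 0.015 hole est [ 0.5227 -0.1786]
```

Request:
carry_out([
  [[0.001,-0.006,-0.05,0,-0.9],[0.001,-0.006,-0.09,0,-0.9],[0.001,-0.006,-0.13,0,-0.9],[0.001,-0.006,-0.16,0,-0.9],[0.001,-0.006,-0.16,0,-0.9]],
])

```text
clock: 45.75
tool_pos: [0.5248, -0.182, 0.2332]
tcp_rot: [-0.0, 0.978, -0.208, -0.001]
ft_force: [-1.0, -0.2, -2.2]
finger_gap: 0.248
gripper_force: 25.0
```

Request:
carry_out([
  [[0,0,-0.02,0,-0.9],[0,0,-0.04,0,-0.9],[0,0,-0.06,0,-0.9]],
])

```text
clock: 46.05
tool_pos: [0.5253, -0.1823, 0.2224]
tcp_rot: [-0.0, 0.978, -0.208, -0.0]
ft_force: [-1.6, 0.3, 0.0]
finger_gap: 0.25
gripper_force: 25.0
```

Request:
carry_out([
  [[0,0,-0.03,0,-0.9],[0,0,-0.06,0,-0.9],[0,0,-0.09,0,-0.9],[0,0,-0.12,0,-0.9],[0,0,-0.12,0,-0.9]],
])

```text
clock: 46.55
tool_pos: [0.5255, -0.1824, 0.1976]
tcp_rot: [-0.0, 0.978, -0.208, -0.0]
ft_force: [-1.6, 0.8, -2.7]
finger_gap: 0.25
gripper_force: 25.0
```

Request:
carry_out([
  [[0,0,-0.01,0,-0.9],[0,0,-0.02,0,-0.9],[0,0,-0.03,0,-0.9],[0,0,-0.03,0,-0.9]],
])

```text
clock: 46.95
tool_pos: [0.526, -0.1826, 0.1937]
tcp_rot: [0.0, 0.978, -0.208, 0.001]
ft_force: [-3.5, 1.4, 5.6]
finger_gap: 0.249
gripper_force: 25.0
```

Request:
carry_out([
  [[0,0,0,0,-0.2],[0,0,0,0,-0.2],[0,0,0,0,-0.2],[0,0,0.05,0,-0.2],[0,0,0.15,0,-0.2]],
])

```text
clock: 47.45
tool_pos: [0.5247, -0.182, 0.222]
tcp_rot: [-0.0, 0.978, -0.208, -0.001]
ft_force: [0.6, -0.5, -0.6]
finger_gap: 0.404
gripper_force: 0.0
```

Request:
carry_out([
  [[0,0,0.15,0,-1],[-0.11,0.05,0.15,0,-1],[-0.221,0.103,0.15,0,-1],[-0.221,0.103,0.15,0,-1],[-0.221,0.103,0.15,0,-1]],
])

```text
clock: 47.95
tool_pos: [0.4819, -0.162, 0.2534]
tcp_rot: [0.0, 0.978, -0.208, 0.001]
ft_force: [-0.0, -0.3, -0.5]
finger_gap: 0.011
gripper_force: 0.0
```

Request:
carry_out([
  [[0,0,0,0,-1],[0,0,-0.05,0,-1],[0,0,-0.1,0,-1],[0,0,-0.16,0,-1],[0,0,-0.2,0,-1]],
])

```text
clock: 48.45
tool_pos: [0.4807, -0.1615, 0.2107]
tcp_rot: [-0.0, 0.978, -0.208, -0.001]
ft_force: [-0.2, -0.9, -0.7]
finger_gap: 0.01
gripper_force: 0.0
```

Request:
carry_out([
  [[0,0,-0.06,0,-1],[0,0,-0.12,0,-1],[0,0,-0.17,0,-1],[0,0,-0.22,0,-1],[0,0,-0.26,0,-1]],
])

```text
clock: 48.95
tool_pos: [0.4822, -0.1622, 0.1601]
tcp_rot: [0.0, 0.978, -0.208, 0.001]
ft_force: [1.2, -0.2, 1.5]
finger_gap: 0.006
gripper_force: 1.0
```

Request:
carry_out([
  [[0,0,-0.03,0,-1],[0,0,-0.05,0,-1],[0,0,-0.05,0,-1],[0,0,0.2,0,-1],[0,0,0.45,0,-1]],
])

```text
clock: 49.45
tool_pos: [0.4797, -0.1609, 0.2504]
tcp_rot: [-0.001, 0.978, -0.208, -0.002]
ft_force: [1.6, -0.5, -0.1]
finger_gap: 0.004
gripper_force: 0.0
```

Request:
carry_out([
  [[0,0,0.2,0,-0.5],[0,0,0.4,0,-0.2],[-0.1,0.2,0.4,0,0],[-0.1,0.4,0.4,0,0]],
])

```text
clock: 49.85
tool_pos: [0.4603, -0.0816, 0.3323]
tcp_rot: [0.0, 0.978, -0.21, 0.001]
ft_force: [0.3, 0.6, -0.7]
finger_gap: 0.331
gripper_force: 0.0
```

```bash
python3 - <<'E'
from fit import *
print(tool(),observe()['finger_gap'])
a=cam('side');P=cloud(a);x=np.array([.914,-.407]);y=np.array([.407,.914])
for h in [(.576,-.0614),(.5232,-.1802),(.4704,-.299)]:
    d=P[:,:2]-h;m=(d@x<-.022)&(d@x>-.07)&(abs(d@y)<.035)&(P[:,2]>.1)&(P[:,2]<.25);k=(d@x<-.0)&(d@x>-.035)&(abs(d@y)<.033)&(P[:,2]>.1)&(P[:,2]<.141)
    k2=(abs(d@x)<.013)&(abs(d@y)<.014)&(P[:,2]>.178)
    print('open-ring pts',m.sum(),'below-arm pts',k.sum(),'head top',np.percentile(P[k2,2],90).round(4) if k2.any() else None)
E
```

```text
(array([ 0.46026722, -0.08156101,  0.33230985]), np.float64(65.80130197967134)) 0.33113783662606183
open-ring pts 0 below-arm pts 52 head top 0.2072
open-ring pts 0 below-arm pts 51 head top 0.2072
open-ring pts 0 below-arm pts 0 head top None
```

Request:
carry_out([
  [[-0.013,0.81,-0.25,0.354,0],[-0.013,0.81,-0.25,0.354,0],[-0.013,0.81,-0.25,0.354,0],[-0.013,0.81,-0.25,0.354,0],[-0.013,0.81,-0.25,0.354,0]],
])

```text
clock: 50.4
tool_pos: [0.4574, 0.0825, 0.2796]
tcp_rot: [-0.0, 1.0, -0.023, -0.001]
ft_force: [1.1, -1.0, 0.5]
finger_gap: 0.498
gripper_force: 0.0
```

Request:
carry_out([
  [[-0.013,0.81,-0.2,0.354,0],[-0.013,0.81,-0.4,0.354,0],[-0.013,0.81,-0.6,0.354,0],[-0.013,0.81,-0.7,0.354,0],[-0.013,0.81,-0.7,0.354,0]],
])

```text
clock: 50.9
tool_pos: [0.4551, 0.2425, 0.1381]
tcp_rot: [0.0, 0.987, 0.161, -0.002]
ft_force: [0.2, -0.7, 0.6]
finger_gap: 0.499
gripper_force: 0.0
```

Request:
carry_out([
  [[0,0,0,0,0],[0,0,0,0,0],[0,0,0,0,0]],
])

```text
clock: 51.2
tool_pos: [0.4577, 0.2415, 0.1423]
tcp_rot: [-0.0, 0.987, 0.16, 0.001]
ft_force: [-0.4, -0.4, -0.1]
finger_gap: 0.501
gripper_force: 0.0
```

```bash
python3 - <<'E'
from fit import *
print(tool(),observe()['finger_gap'])
for n in ['side','scene']:
    P=cloud(cam(n));[print(*r) for r in rects(P,.076,.1,(.4,.56,.06,.28),8)]
E
```

```text
(array([0.45773591, 0.24145085, 0.14227713]), np.float64(-71.62432526197497)) 0.5014330823805055
[0.4555 0.2397] 0.0229 0.0197 -71.3 0.0852 154
[0.4547 0.2396] 0.0224 0.0205 -71.9 0.0841 81
```

Request:
carry_out([
  [[0.006,-0.002,-0.1,0,0],[0.006,-0.002,-0.22,0,0],[0.006,-0.002,-0.32,0,0],[0.006,-0.002,-0.343,0,0],[0.006,-0.002,-0.343,0,0]],
])

```text
clock: 51.8
tool_pos: [0.4577, 0.2414, 0.0724]
tcp_rot: [-0.0, 0.987, 0.16, 0.0]
ft_force: [-0.2, 0.3, 0.1]
finger_gap: 0.497
gripper_force: 0.0
```

Request:
carry_out([
  [[0,0,0,0,-0.9],[0,0,0,0,-0.9],[0,0,0,0,-0.9],[0,0,0,0,-0.9],[0,0,0,0,-0.9]],
], grip_force=25)

```text
clock: 52.3
tool_pos: [0.4585, 0.2413, 0.073]
tcp_rot: [0.001, 0.987, 0.161, 0.001]
ft_force: [1.6, -4.5, 5.8]
finger_gap: 0.247
gripper_force: 25.0
```

Request:
carry_out([
  [[0,0,0,0,-0.9],[0,0,0,0,-0.9]],
])

```text
clock: 52.5
tool_pos: [0.4585, 0.2413, 0.0731]
tcp_rot: [0.001, 0.987, 0.161, 0.001]
ft_force: [1.1, -4.1, 5.6]
finger_gap: 0.254
gripper_force: 25.0
```

Request:
carry_out([
  [[0,0,0.05,0,-0.9],[0,0,0.25,0,-0.9],[0,0,0.48,0,-0.9],[0,0,0.72,0,-0.9],[0,0,0.95,0,-0.9]],
])

```text
clock: 53.0
tool_pos: [0.4564, 0.242, 0.2646]
tcp_rot: [-0.0, 0.987, 0.16, -0.0]
ft_force: [1.1, 0.7, -2.3]
finger_gap: 0.246
gripper_force: 25.0
```

Request:
carry_out([
  [[0,-0.1,0.02,-0.04,-0.9],[0.005,-0.28,0.02,-0.08,-0.9],[0.01,-0.48,0.02,-0.13,-0.9],[0.015,-0.68,0.02,-0.18,-0.9],[0.023,-0.902,0.02,-0.236,-0.9]],
])

```text
clock: 53.5
tool_pos: [0.4612, 0.0608, 0.2667]
tcp_rot: [-0.001, 0.999, 0.037, 0.0]
ft_force: [1.7, -0.7, -2.1]
finger_gap: 0.251
gripper_force: 25.0
```

Request:
carry_out([
  [[0.005,-0.18,0,-0.047,-0.9],[0.01,-0.36,0,-0.094,-0.9],[0.015,-0.54,0,-0.141,-0.9],[0.02,-0.72,0,-0.19,-0.9],[0.023,-0.902,0,-0.236,-0.9]],
])

```text
clock: 54.0
tool_pos: [0.466, -0.1198, 0.2666]
tcp_rot: [-0.001, 0.996, -0.087, 0.0]
ft_force: [0.2, 0.2, -1.1]
finger_gap: 0.248
gripper_force: 25.0
```

Request:
carry_out([
  [[0.005,-0.18,0,-0.047,-0.9],[0.01,-0.38,0,-0.1,-0.9],[0.015,-0.58,0,-0.15,-0.9],[0.02,-0.78,0,-0.2,-0.9],[0.023,-0.902,0,-0.236,-0.9]],
])

```text
clock: 54.5
tool_pos: [0.471, -0.3016, 0.2665]
tcp_rot: [0.0, 0.978, -0.21, 0.0]
ft_force: [-0.2, 0.9, -2.3]
finger_gap: 0.246
gripper_force: 25.0
```

Request:
carry_out([
  [[0,0,0,0,-0.9],[0,0,0,0,-0.9],[0,0,0,0,-0.9]],
])

```text
clock: 54.8
tool_pos: [0.4709, -0.2978, 0.2661]
tcp_rot: [-0.001, 0.978, -0.208, -0.0]
ft_force: [0.7, 0.7, -1.9]
finger_gap: 0.248
gripper_force: 25.0
```

```bash
python3 - <<'E'
from fit import *
t,y=tool();print(t,y,observe()['finger_gap'])
p=cam('wrist');P=cloud(p);shaft(P,t);h=(.4693,-.3003)
hole(p,proj(p,[*h,.17])[0],16);armend(P,(.4704,-.299))
[print(round(m['confidence'],2),np.round(m['at'],1),unproj(p,m['at'],plane=.17).round(4)) for m in mark_of(p,'arm3_hole')]
E
```

```text
[ 0.47085864 -0.29781325  0.26607787] 66.01947841937223 0.24814279118036156
  shaft n 301 c [ 0.4676 -0.298 ] rel tcp rx,ry -0.0029 -0.0015 rms 0.0003
  blob [315.9 253.2] [7, 8, 19, 24, 344] [ 0.4673 -0.299   0.17  ]
  armend 1726 -0.0179 y -0.0148 0.0108 hole est [ 0.4706 -0.3013]
0.91 [317.5 250.1] [ 0.4691 -0.301   0.17  ]
```

Request:
carry_out([
  [[0.008,-0.008,-0.05,0,-0.9],[0.008,-0.008,-0.09,0,-0.9],[0.008,-0.008,-0.12,0,-0.9],[0.008,-0.008,-0.12,0,-0.9],[0.008,-0.008,-0.12,0,-0.9]],
])

```text
clock: 55.4
tool_pos: [0.4726, -0.3008, 0.2416]
tcp_rot: [-0.0, 0.978, -0.208, -0.0]
ft_force: [-0.8, 0.1, -1.5]
finger_gap: 0.25
gripper_force: 25.0
```

```bash
python3 - <<'E'
from fit import *
t,y=tool();print(t)
P=cloud(cam('wrist'));shaft(P,t)
E
```

```text
[ 0.4726436  -0.30083306  0.24164436]
  shaft n 301 c [ 0.4694 -0.301 ] rel tcp rx,ry -0.0029 -0.0015 rms 0.0003
```

Aligned to within 0.7 mm, so I'll insert it.

Request:
carry_out([
  [[0,0.002,-0.04,0,-0.9],[0,0.002,-0.07,0,-0.9],[0,0.002,-0.1,0,-0.9],[0,0.002,-0.1,0,-0.9]],
])

```text
clock: 55.85
tool_pos: [0.4721, -0.3001, 0.2208]
tcp_rot: [-0.001, 0.978, -0.208, -0.001]
ft_force: [-0.6, 0.0, -2.7]
finger_gap: 0.249
gripper_force: 25.0
```

Request:
carry_out([
  [[0,0,-0.03,0,-0.9],[0,0,-0.06,0,-0.9],[0,0,-0.09,0,-0.9],[0,0,-0.115,0,-0.9],[0,0,-0.115,0,-0.9]],
])

```text
clock: 56.35
tool_pos: [0.4724, -0.3003, 0.1981]
tcp_rot: [-0.0, 0.978, -0.208, -0.001]
ft_force: [0.7, -0.1, -2.3]
finger_gap: 0.245
gripper_force: 25.0
```

Request:
carry_out([
  [[0,0,-0.01,0,-0.9],[0,0,-0.02,0,-0.9],[0,0,-0.03,0,-0.9],[0,0,-0.03,0,-0.9]],
])

```text
clock: 56.75
tool_pos: [0.4729, -0.3007, 0.1934]
tcp_rot: [0.0, 0.978, -0.208, 0.0]
ft_force: [-1.0, -0.4, 1.0]
finger_gap: 0.249
gripper_force: 25.0
```

Request:
carry_out([
  [[0,0,-0.005,0,-0.9],[0,0,-0.008,0,-0.9],[0,0,-0.008,0,-0.9]],
])

```text
clock: 57.05
tool_pos: [0.473, -0.3007, 0.1933]
tcp_rot: [0.0, 0.978, -0.208, 0.001]
ft_force: [-3.8, 2.1, 13.4]
finger_gap: 0.247
gripper_force: 25.0
```

Request:
carry_out([
  [[0,0,0,0,-0.2],[0,0,0,0,-0.2],[0,0,0,0,-0.2],[0,0,0.05,0,-0.2],[0,0,0.15,0,-0.2]],
])

```text
clock: 57.55
tool_pos: [0.4717, -0.2997, 0.2205]
tcp_rot: [-0.001, 0.978, -0.208, -0.002]
ft_force: [0.5, 0.2, 0.2]
finger_gap: 0.397
gripper_force: 0.0
```

Request:
carry_out([
  [[0,0,0.16,0,-1],[-0.11,0.05,0.16,0,-1],[-0.22,0.1,0.16,0,-1],[-0.22,0.1,0.16,0,-1],[-0.22,0.1,0.16,0,-1]],
])

```text
clock: 58.05
tool_pos: [0.429, -0.2808, 0.2538]
tcp_rot: [0.0, 0.978, -0.209, 0.0]
ft_force: [0.3, 0.3, 0.4]
finger_gap: 0.011
gripper_force: 0.0
```

Request:
carry_out([
  [[0,0,0,0,-1],[0,0,-0.05,0,-1],[0,0,-0.1,0,-1],[0,0,-0.16,0,-1],[0,0,-0.2,0,-1]],
])

```text
clock: 58.55
tool_pos: [0.4283, -0.28, 0.2115]
tcp_rot: [-0.001, 0.978, -0.208, -0.001]
ft_force: [0.3, -1.3, 0.3]
finger_gap: 0.006
gripper_force: 0.0
```

Request:
carry_out([
  [[0,0,-0.06,0,-1],[0,0,-0.12,0,-1],[0,0,-0.17,0,-1],[0,0,-0.22,0,-1],[0,0,-0.26,0,-1]],
])

```text
clock: 59.05
tool_pos: [0.4297, -0.2812, 0.161]
tcp_rot: [0.0, 0.978, -0.208, 0.001]
ft_force: [2.3, -1.7, 3.2]
finger_gap: 0.005
gripper_force: 1.6
```

Request:
carry_out([
  [[0,0,-0.03,0,-1],[0,0,-0.05,0,-1],[0,0,-0.05,0,-1],[0,0,0.2,0,-1],[0,0,0.45,0,-1]],
])

```text
clock: 59.55
tool_pos: [0.4268, -0.279, 0.2508]
tcp_rot: [-0.002, 0.978, -0.208, -0.003]
ft_force: [1.8, -1.4, 0.1]
finger_gap: 0.006
gripper_force: 0.0
```

Request:
carry_out([
  [[0,0,0.2,0,-0.5],[0,0,0.4,0,-0.2],[-0.1,0.2,0.4,0,0],[-0.1,0.45,0.4,0,0],[-0.1,0.7,0.4,0,0]],
])

```text
clock: 60.05
tool_pos: [0.4074, -0.1391, 0.3315]
tcp_rot: [-0.0, 0.978, -0.209, -0.0]
ft_force: [1.1, 0.8, -0.8]
finger_gap: 0.423
gripper_force: 0.0
```

Request:
carry_out([
  [[0,0.25,0,0,0],[0,0.5,0,0,0],[0,0.75,0,0,0],[0,1,0,0,0],[0,1,0,0,0]],
])

```text
clock: 60.55
tool_pos: [0.4068, 0.065, 0.3312]
tcp_rot: [-0.001, 0.979, -0.204, -0.001]
ft_force: [0.1, 0.3, -0.1]
finger_gap: 0.493
gripper_force: 0.0
```

```bash
python3 - <<'E'
from fit import *
print(tool(),observe()['finger_gap'])
a=cam('side');P=cloud(a);x=np.array([.914,-.407]);y=np.array([.407,.914]);b=cam('scene')
for h in [(.576,-.0614),(.5232,-.1802),(.4704,-.299)]:
    d=P[:,:2]-h;m=(d@x<-.022)&(d@x>-.07)&(abs(d@y)<.035)&(P[:,2]>.1)&(P[:,2]<.25);k=(d@x<-.0)&(d@x>-.035)&(abs(d@y)<.033)&(P[:,2]>.1)&(P[:,2]<.141)
    k2=(abs(d@x)<.013)&(abs(d@y)<.014)&(P[:,2]>.178)
    print('open-ring pts',m.sum(),'below-arm pts',k.sum(),'head top',np.percentile(P[k2,2],90).round(4) if k2.any() else None)
A=cv2.resize(a['image'][110:290,290:510],(733,600));B=cv2.resize(b['image'][80:260,200:420],(733,600))
cv2.imwrite('pics/fin.png',cv2.resize(np.hstack([A,B]),(800,327)))
E
```

```text
(array([0.40682588, 0.06497915, 0.33122249]), np.float64(66.41564635755168)) 0.4933985433556221
open-ring pts 0 below-arm pts 52 head top 0.2058
open-ring pts 1 below-arm pts 29 head top 0.2044
open-ring pts 0 below-arm pts 48 head top 0.2079
```

View pics/fin.png

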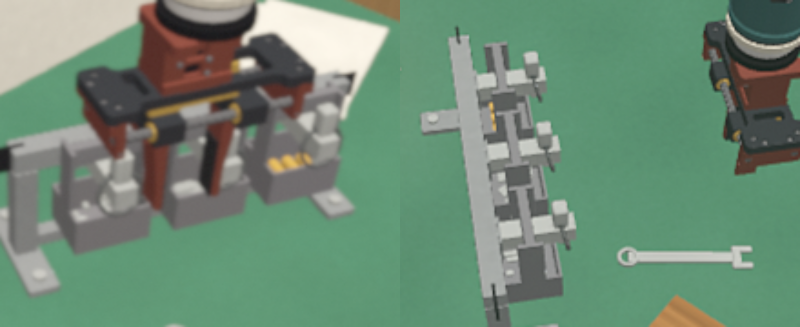

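The right pane shows all three caddies hung, with a pin in each arm and every ring shut (near (533,85), (547,150) and (562,232)). The robot is clear of everything, so I'm handing in.

Request:
carry_out([
  [[0,0,0,0,0],[0,0,0,0,0],[0,0,0,0,0]],
])

```text
clock: 60.95
tool_pos: [0.4089, 0.058, 0.3313]
tcp_rot: [0.0, 0.978, -0.21, -0.0]
ft_force: [-0.6, 0.0, 0.0]
finger_gap: 0.501
gripper_force: 0.0
```

```bash
python3 -c "
from bench import job_done
print(job_done())"
```

```text
the job is handed in; nothing more can be done
None
```

I hung all three caddies on the rack, pushed a linchpin home in each arm and snapped its ring shut, and handed the job in at about 61 s; the hand-in gave no verdict.

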